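# Pull-test three spring contact clips and reject the weak one

## Robot

A 6-joint arm with a two-finger parallel gripper is mounted at the origin on the work surface. World frame = base frame: x ahead of the robot, y to its left, z up, the work surface at z = 0. Lengths are in m, angles in rad, forces in N, time in s.
With the tool pointing down it reaches from about 0.3 to 0.75 m from the base axis. Payload 8.5 kg.
Tool frame: the origin (TCP) lies at the very end of the fingers, on their centre line; the grasp point (between the pads) lies env.hold_point_z behind it (env.hold_point_z is the distance from the TCP to the grasp point, in m); x points along the fingers, y is the direction in which the jaws open and shut, and the axes are right-handed (so a half turn about x gives the same grasp; the last joint's range is limited). The gripper opens to 88 mm and grips with 3 to 60 N. Pads are 18 mm wide; open, the fingers measure 123 mm over their backs; the gripper's body (75 mm by 187 mm) begins 45 mm behind the grasp point.
Start: joints at [-1.383, 0.381, 1.297, -0, 1.464, -0.215], TCP at [0.216, -0.506, 0.239] pointing down, gripper open.
Joint ranges: [-3.11, 3.11], [-0.89, 2.33], [0.22, 2.48], [-1.42, 4.56], [0.17, 2.85], [-2.88, 2.88]. Speed limits (rad/s): [2.39, 2.39, 3.14, 3.14, 3.14, 3.14].

## Interface

Orientations are given as a unit quaternion [x, y, z, w].
In Python, from station import env, optics gives the robot as it stands.
- The arm moves only by the shell command python3 -m handwheel 'ROWS'. ROWS is JSON, a list of rows, each a list of 7 numbers: the shift along the tool's x, y, z in mm, then the turn, a rotation vector about the tool's x, y, z in degrees, then the closure, from -1 (fully open) to 1 (shut). A call has exactly 10 rows; each row is the pose to reach, as a shift and turn from the pose measured when the call began, along the tool's axes at that moment; what a row does not reach only later rows make up. A row lasts 1/12 s, in which the tool goes at most 41.7 mm and 7.16 degrees, less where a joint would pass 70% of its speed; a pose out of reach is approached as far as the arm can. A call with a gripper value outside its range is refused whole. The fingers move at their own pace and stop on an object; the grip force is fixed at half the most. Time passes only in rows, so rows that repeat a pose let the fingers close, or fill a call up. It gives the time, the measured TCP pose, the force and the opening at its end, in the units of the state.
- env.observe(): the state, without advancing time (a new reading comes with each control period).
- optics.capture(name): name is "scene" or "top"; returns a dict with "frame" (420x560x3 uint8, red, green, blue), "intrinsics" (3x3 intrinsics, pixels), "rvec" (rotation vector, rad) and "tvec" (3), from world to camera coordinates, as OpenCV has them. Camera axes: x right, y down, z forward; pixel columns grow to the right and rows downward; lengths in m; the calibration is good to about 2 mm. A picture is of the moment at which its call begins. There is no depth.
- env.sign_off(): hands the job in, once; it reports no verdict.
The state is a dict: "time_s": time; "joints": joint angles; "dq": joint speeds; "effort": joint torques, N m; "ee_pos": TCP position; "tool_rot": TCP orientation; "wrist_force": force on the tool from outside, world axes, zero at the start; "ft_torque": the same for the moment, N m; "opening": finger opening in m.
Only numpy, scipy, OpenCV 4.12 (cv2) and the standard library are available. Lean on these libraries where they do the work, as an engineer would, in place of code of your own. Each camera call takes 0.05 s, during which the arm holds its last target.

## Task

Pull-test the three spring clips on the fixture: draw each steel card straight out of its clip along its groove until it is clear of the clip, feeling how hard it holds and without wedging the card sideways in the groove, and leave the card standing in its groove. When all three are out, lift the one clip that gripped clearly weaker out of its nest and set it down gently, upright, in the shallow grey tray; leave the two sound clips in their nests and everything else where it is.

Things in the scene. Friction and masses are not known exactly. Their poses are not given: they have to be found in the camera images.
- fixture: fixed aluminium test plate 190 (x) x 330 (y) x 12 mm; origin at the centre of its underside on the bench, +x away from the robot, y along its row of three nests, which are 100 mm apart and centred at x = +45 mm. In each nest stands a clip holding a card; a clip's front face is at x = +8 to +10 mm, so a card is clear of it when the card's origin is below x = -27 mm
- nest_left (a point): left (+y) nest: point on the plate's surface (12 mm above the bench) under the centre of its clip; axes as the fixture's. Front lips 18 mm high at x = -43 to -37 mm from here, 18 mm apart for the card; side rails and back stop 6 mm high. A clip lifts straight up out of it and has 2 mm of play, so it slides forward against the lips first when its card is pulled
- nest_middle (a point): middle nest, as nest_left. All three clips look alike: a loose black block 70 (x) x 46 (y) x 50 mm (z), about 0.32 kg, with flat outer sides 46 mm apart to grasp from above and two copper spring jaws in its open front. A card slides out of a sound clip at a steady 5 to 10 N over 22 mm, out of the one weak clip at less than half of that (1.5 to 3.5 N); with the pull halted up to 3 N less remains
- nest_right (a point): right (-y) nest, as nest_left
- groove_middle (a point): point on the plate's surface in the middle of the middle groove (92.5 mm before the nest point). Each nest has such a groove for its card, along x, 85 mm long, between two walls 10 mm high and 8 mm apart, so 1.5 mm free on each side of the card
- card_a: a steel test card, an upright plate 70 (x) x 5 (y) x 60 mm (z), 60 g; origin at the middle of its lower edge, z up, +x into its clip. It starts standing on the plate with its rear 19 to 23 mm between the jaws of a clip and 45 mm of it free in front, origin about 46 mm before the nest point. Which card stands in which nest changes, and its name says nothing about its clip
- card_b: as card_a
- card_c: as card_a
- tray_in (a point): centre of the inner floor of the fixed shallow grey reject tray: 160 (x) x 150 (y) x 22 mm outside, walls and floor 4 mm (floor surface 4 mm above the bench); axes are the tray's
- standoff: bystander: brass standoff, diameter 16, 24 mm high, standing on the plate between two grooves; origin under its centre
- terminal: bystander: grey terminal block 30 x 44 x 36 mm; origin under its centre
- contactor: bystander: black contactor 75 x 45 x 72 mm; origin under its centre
- meter: bystander: yellow hand multimeter 170 x 85 x 38 mm lying flat; origin under its centre
- screwdriver: bystander: screwdriver lying beside the fixture along its own x
- tape: bystander: roll of black tape, diameter 76, 19 mm high; origin under its centre
- nutcup: bystander: clear bowl, diameter 70, 40 mm high; origin under its centre

How it is judged:
By the outcome, as a careful person would: the job done as asked, in the order asked, and still so for the second after the job is handed in, with the robot touching nothing.
It also fails if it takes over 72 s, if anything falls off the work surface, if the arm or the gripper's body presses on something with over 40 N, if the wrist force passes 120 N, or if a joint passes its speed limit or range.

## Working session

There is one attempt and no reset: what is moved stays moved. The work goes in short steps, Python scripts to look and compute and a shell command to move; the robot and the scene stay as the last step left them, time stands still between calls to the robot, and variables do not carry over. Pictures are saved under pics/ and viewed, and the job is handed in when it is done.

```bash
ls; mkdir -p pics; python3 - <<'E'
from station import env, optics
import cv2, numpy as np
s=env.observe(); print(s); print(env.hold_point_z)
for n in("scene","top"):
    d=optics.capture(n); cv2.imwrite(f"pics/{n}0.png",d["frame"][:,:,::-1]); print(n,d["intrinsics"],d["rvec"],d["tvec"])
    np.savez(f"pics/{n}0.npz",**d)
E
```

```text
pics
{'time_s': 0.0, 'joints': array([-1.38327469e+00,  3.81183059e-01,  1.29825003e+00, -3.26704713e-05,
        1.46361198e+00, -2.15297376e-01]), 'dq': array([-0.00084287,  0.00023596,  0.00151688, -0.00084275, -0.00090196,
        0.00062627]), 'effort': array([ 2.20067523e-04, -4.37928700e+01, -2.24556327e+01,  7.13347946e-02,
        3.52383906e-02, -9.91467141e-05]), 'ee_pos': array([ 0.21554448, -0.50569493,  0.23814834]), 'tool_rot': array([-0.69280824, -0.14197189,  0.69281695, -0.14094466]), 'wrist_force': array([ 0.22851991,  0.34314049, -0.00804829]), 'ft_torque': array([ 0.01958967, -0.00188175,  0.05472186]), 'opening': 0.08814283614148255}
0.0187
scene [[447.56289535   0.         289.65000886]
 [  0.         447.56289535 204.11995318]
 [  0.           0.           1.        ]] [ 1.80035926  1.78786664 -0.65334368] [-0.03871502 -0.43121367  1.598729  ]
top [[527.46285406   0.         276.06436357]
 [  0.         527.46285406 206.09204504]
 [  0.           0.           1.        ]] [ 2.13121182 -2.12416111  0.21574752] [0.01749589 0.59691402 1.35600719]
```

View pics/scene0.png

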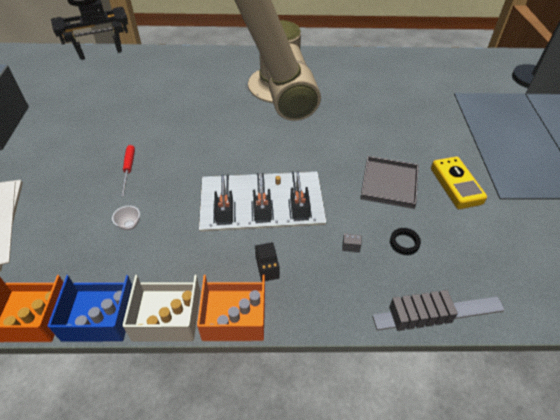

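View pics/top0.png

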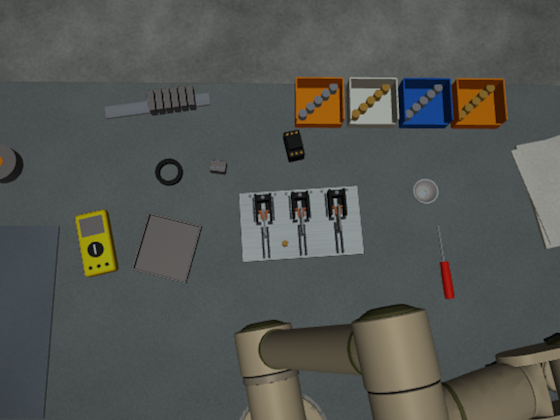

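The scene view shows the plate at about (200-325, 172-228). The top view shows it at (240-363, 187-262), with the tray at (168, 247) and the standoff at (285, 243). I'll enlarge both and measure.

```bash
cat > h.py <<'E'
import numpy as np, cv2
from scipy.spatial.transform import Rotation as R
def load(n): return dict(np.load(f"pics/{n}.npz"))
def ray(d,uv):
    Rm=cv2.Rodrigues(d["rvec"])[0]; c=-Rm.T@d["tvec"]
    v=Rm.T@np.linalg.inv(d["intrinsics"])@np.array([uv[0],uv[1],1.]); return c,v/np.linalg.norm(v)
def onz(d,uv,z):
    c,v=ray(d,uv); return c+v*(z-c[2])/v[2]
def tri(d1,a,d2,b):
    c1,v1=ray(d1,a);c2,v2=ray(d2,b)
    t=np.linalg.lstsq(np.c_[v1,-v2],c2-c1,rcond=None)[0]
    p,q=c1+v1*t[0],c2+v2*t[1]; return (p+q)/2,np.linalg.norm(p-q)
def proj(d,p): return cv2.projectPoints(np.array(p,float).reshape(-1,1,3),d["rvec"],d["tvec"],d["intrinsics"],None)[0].reshape(-1,2)
def crop(d,x0,y0,x1,y1,k,fn): 
    cv2.imwrite(fn,cv2.resize(d["frame"][y0:y1,x0:x1,::-1],None,fx=k,fy=k,interpolation=cv2.INTER_CUBIC))
E
python3 - <<'E'
from h import *
t=load("top0");s=load("scene0")
crop(t,230,180,370,270,5,"pics/t1.png"); crop(s,190,165,335,235,5,"pics/s1.png")
for n,d in(("top",t),("scene",s)):
    hsv=cv2.cvtColor(d["frame"],cv2.COLOR_RGB2HSV)
    m=cv2.inRange(hsv,(0,0,140),(180,45,255))
    x0,y0,x1,y1=(230,175,375,275) if n=="top" else (190,160,335,240)
    mm=np.zeros_like(m);mm[y0:y1,x0:x1]=m[y0:y1,x0:x1]
    mm=cv2.morphologyEx(mm,cv2.MORPH_CLOSE,np.ones((15,15)))
    cs=max(cv2.findContours(mm,cv2.RETR_EXTERNAL,cv2.CHAIN_APPROX_NONE)[0],key=cv2.contourArea)
    h=cv2.convexHull(cs)
    q=cv2.approxPolyDP(h,6,True).reshape(-1,2)
    print(n,cv2.contourArea(cs),q.tolist())
    for p in q: print(onz(d,p,0.012))
    P=np.array([onz(d,p,0.012)[:2] for p in h.reshape(-1,2)],np.float32)
    r=cv2.minAreaRect(P); print(r)
    # tray
for n,d,b in(("top",t,(125,205,210,290)),("scene",s,(355,150,425,215))):
    x0,y0,x1,y1=b
    f=d["frame"][y0:y1,x0:x1].astype(int)
    m=((f[:,:,0]-f[:,:,2])>-6).astype(np.uint8)*255
    m=cv2.morphologyEx(m,cv2.MORPH_OPEN,np.ones((3,3)))
    cs=max(cv2.findContours(m,cv2.RETR_EXTERNAL,cv2.CHAIN_APPROX_NONE)[0],key=cv2.contourArea)+[x0,y0]
    for z in(0.0,0.022):
        P=np.array([onz(d,p,z)[:2] for p in cv2.convexHull(cs).reshape(-1,2)],np.float32)
        print("tray",n,z,cv2.minAreaRect(P))
E
```

```text
top 7730.5 [[356, 187], [362, 252], [243, 259], [240, 194]]
[ 0.66064475 -0.20394264  0.012     ]
[ 0.47911653 -0.21550933  0.012     ]
[0.45901277 0.10821548 0.012     ]
[0.63910182 0.11903084 0.012     ]
((0.5593865513801575, -0.04800841212272644), (0.18598319590091705, 0.32604140043258667), 4.061662673950195)
scene 6815.0 [[318, 173], [325, 222], [233, 237], [198, 228], [202, 176], [278, 160]]
[0.46522897 0.11317998 0.012     ]
[0.64621227 0.12124223 0.012     ]
[ 0.69524362 -0.11444751  0.012     ]
[ 0.66651579 -0.20569888  0.012     ]
[ 0.4791742  -0.21690662  0.012     ]
[ 0.41160993 -0.00181304  0.012     ]
((0.5523141622543335, -0.04780057072639465), (0.269940584897995, 0.3387615382671356), 6.147582054138184)
tray top 0.0 ((0.4934183657169342, 0.31790751218795776), (0.15984533727169037, 0.16665606200695038), 76.32067108154297)
tray top 0.022 ((0.4909404218196869, 0.3136258125305176), (0.15740971267223358, 0.16411666572093964), 76.32067108154297)
tray scene 0.0 ((0.4818931818008423, 0.3200315237045288), (0.15582644939422607, 0.18722213804721832), 75.8920669555664)
tray scene 0.022 ((0.503434419631958, 0.31235814094543457), (0.15208680927753448, 0.1827290803194046), 75.89205169677734)
```

```bash
python3 -m handwheel --help 2>&1 | head -20
```

```text
invalid input: not JSON, or not a number
```

View pics/t1.png

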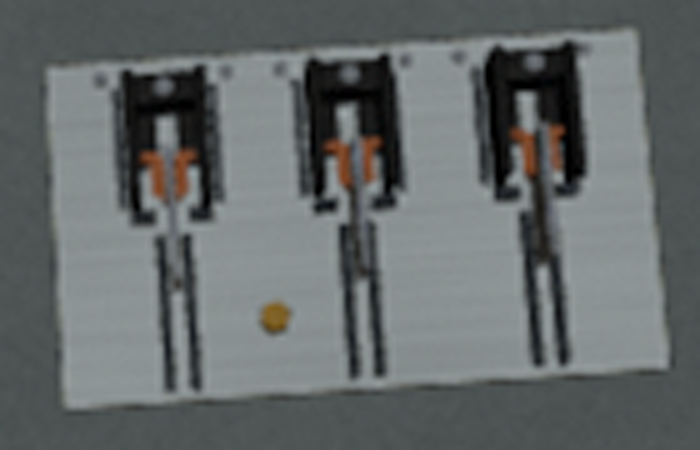

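View pics/s1.png

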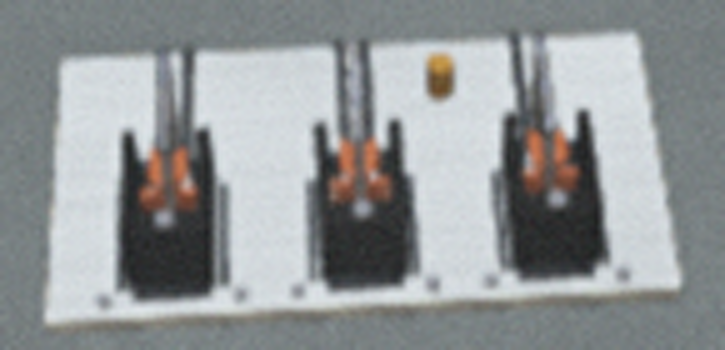

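```bash
python3 - <<'E'
from h import *
t=load("top0");s=load("scene0")
# plate edges, sub-pixel, rays onto z=12mm, Huber lines
def edges(d,b,guess):
    x0,y0,x1,y1=b;k=6
    g=cv2.cvtColor(d["frame"],cv2.COLOR_RGB2GRAY)[y0:y1,x0:x1]
    g=cv2.resize(cv2.GaussianBlur(g,(3,3),0),None,fx=k,fy=k,interpolation=cv2.INTER_LINEAR)
    _,m=cv2.threshold(g,0,255,cv2.THRESH_BINARY+cv2.THRESH_OTSU)
    cs=max(cv2.findContours(m,cv2.RETR_EXTERNAL,cv2.CHAIN_APPROX_NONE)[0],key=cv2.contourArea).reshape(-1,2)
    px=(cs+0.5)/k-0.5+[x0,y0]
    W=np.array([onz(d,p,.012)[:2] for p in px])
    c,yaw=guess; c=np.array(c)
    Rm=np.array([[np.cos(yaw),-np.sin(yaw)],[np.sin(yaw),np.cos(yaw)]])
    L=(W-c)@Rm
    out={}
    for nm,ax,v in(("x-",0,-.095),("x+",0,.095),("y-",1,-.165),("y+",1,.165)):
        o=1-ax; sel=(abs(L[:,ax]-v)<.008)&(abs(L[:,o])<(.15 if ax==0 else .08))
        P=L[sel].astype(np.float32)
        if len(P)<20: print(nm,"few");continue
        vx,vy,px0,py0=cv2.fitLine(P,cv2.DIST_HUBER,0,.001,.001).ravel()
        dirv=np.array([vx,vy]); 
        pos=(np.array([px0,py0])-dirv*(np.array([px0,py0])[o]/dirv[o]))[ax]
        slope=dirv[ax]/dirv[o]; print(nm,len(P),"pos mm",round(pos*1e3,2),"slope deg",round(np.degrees(np.arctan(slope)),2))
g=((.5594,-.048),np.radians(3.9))
print("top");edges(t,(225,175,380,275),g)
print("scene");edges(s,(190,160,340,240),g)
def rivets(d,b):
    x0,y0,x1,y1=b
    hsv=cv2.cvtColor(d["frame"],cv2.COLOR_RGB2HSV)
    m=cv2.inRange(hsv,(0,110,90),(18,255,255)); 
    n,l,st,ce=cv2.connectedComponentsWithStats(m[y0:y1,x0:x1])
    return [(ce[i]+[x0,y0]).round(1).tolist()+[int(st[i,4])]+ (st[i,:4]+[x0,y0,0,0]).tolist() for i in range(1,n) if st[i,4]>2]
print("jaws top",rivets(t,(230,180,370,270)));print("jaws scene",rivets(s,(190,165,335,235)))
crop(t,245,183,350,270,7,"pics/t2.png")
# rivets: manual px /5 + offset, refined by local centroid of brightness
for nm,a,b in(("L",(163,87),(557,198)),("M",(350,72),(362,208)),("R",(533,60),(163,218))):
    r=[]
    for d,p,o in((t,a,(230,180)),(s,b,(190,165))):
        u=np.array(p)/5-0.4+o; c=np.round(u).astype(int)
        g=cv2.cvtColor(d["frame"],cv2.COLOR_RGB2GRAY)[c[1]-2:c[1]+3,c[0]-2:c[0]+3].astype(float)
        w=np.clip(g-np.median(g)-15,0,None); yy,xx=np.mgrid[-2:3,-2:3]
        r.append(c+np.array([(w*xx).sum(),(w*yy).sum()])/w.sum())
    print(nm,r,tri(t,r[0],s,r[1]))
E
```

```text
top
x- 660 pos mm -95.05 slope deg -0.09
x+ 748 pos mm 94.66 slope deg -0.32
y- 343 pos mm -165.24 slope deg 0.18
y+ 346 pos mm 164.94 slope deg 0.2
scene
x- 487 pos mm -91.19 slope deg -0.16
x+ 977 pos mm 99.93 slope deg -0.47
y- 264 pos mm -163.56 slope deg 0.16
y+ 257 pos mm 165.84 slope deg -0.03
jaws top [[340.7, 208.2, 13, 340, 205, 2, 9], [335.0, 209.6, 21, 333, 206, 4, 9], [297.9, 211.5, 22, 295, 208, 5, 9], [303.4, 210.6, 12, 303, 208, 3, 8], [260.7, 214.0, 19, 258, 211, 5, 8], [266.0, 213.5, 22, 265, 210, 4, 9]]
jaws scene [[277.5, 180.5, 17, 276, 178, 4, 6], [296.8, 196.6, 28, 295, 191, 4, 12], [302.2, 197.3, 30, 301, 192, 5, 10], [259.1, 196.3, 15, 258, 194, 3, 6], [263.9, 196.0, 14, 263, 193, 3, 6], [220.3, 198.8, 13, 219, 196, 3, 6], [226.0, 200.4, 25, 225, 195, 4, 11], [219.7, 204.1, 17, 218, 202, 5, 5], [258.3, 202.6, 9, 257, 201, 4, 4], [265.3, 202.0, 9, 264, 201, 4, 3]]
L [array([262.24342105, 196.71710526]), array([300.97925311, 204.11618257])] (array([0.62258186, 0.05714992, 0.05549906]), np.float64(0.0009541712862004537))
M [array([299.54761905, 194.28571429]), array([261.95854922, 206.11917098])] (array([ 0.62971215, -0.04291929,  0.05556722]), np.float64(0.0016037085587895285))
R [array([336.47933884, 191.80991736]), array([222.27439024, 208.12195122])] (array([ 0.63694084, -0.14285258,  0.0558147 ]), np.float64(0.001182306620064971))
```

View pics/t2.png

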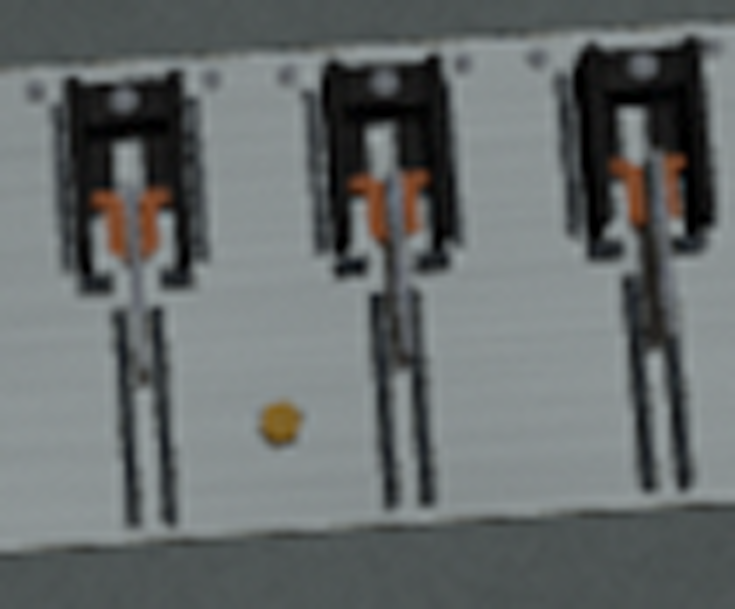

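```bash
cat >> h.py <<'E'
YAW=np.radians(4.1); FC=np.array([.5615,-.0473])
Z=R.from_euler('z',YAW).as_matrix()
def fx(x,y,z): # fixture mm (z above bench mm) -> world
    return np.r_[FC,0]+Z@(np.array([x,y,z])/1e3)
def to_fx(p): return Z.T@(np.array(p)-np.r_[FC,0])*1e3
def go(p,yaw=YAW):
    """shift (mm) and turn (deg) in tool axes to reach TCP p, tool down, tool y along +-(fixture y)"""
    from station import env
    s=env.observe(); T=R.from_quat(s["tool_rot"])
    best=None
    for f in(1,-1):
        x=np.array([0,0,-1.]);y=f*np.array([-np.sin(yaw),np.cos(yaw),0]);z=np.cross(x,y)
        G=R.from_matrix(np.c_[x,y,z]); rv=(T.inv()*G).as_rotvec(degrees=True)
        if best is None or np.linalg.norm(rv)<np.linalg.norm(best): best=rv
    d=T.inv().apply(np.array(p)-s["ee_pos"])*1e3
    print("shift",d.round(1),"turn",best.round(2),"t",round(s["time_s"],2))
def st():
    from station import env
    s=env.observe(); T=R.from_quat(s["tool_rot"]).as_matrix()
    print("t",round(s["time_s"],2),"fx",to_fx(s["ee_pos"]).round(1),"Ffx",(Z.T@s["wrist_force"]).round(2),"Mfx",(Z.T@s["ft_torque"]).round(3),"open",round(s["opening"]*1e3,1),"tooly_fx",(Z.T@T[:,1]).round(3),"toolx",(Z.T@T[:,0]).round(3))
E
python3 - <<'E'
from h import *
t=load("top0");s=load("scene0")
for n,d in(("top",t),("scene",s)):
    Rm=cv2.Rodrigues(d["rvec"])[0]; print(n,(-Rm.T@d["tvec"]).round(3))
# height check: plate far corners in both views from fitted edges -> pixel -> triangulate
c0=np.array([.5594,-.048]);y0=np.radians(3.9);Rm=np.array([[np.cos(y0),-np.sin(y0)],[np.sin(y0),np.cos(y0)]])
for lt,ls in(((94.7,-165.2),(99.9,-163.6)),((94.7,165),(99.9,165.8)),((-95,-165.2),(-91.2,-163.6)),((-95,165),(-91.2,165.8))):
    a=proj(t,np.r_[c0+Rm@(np.array(lt)/1e3),.012])[0];b=proj(s,np.r_[c0+Rm@(np.array(ls)/1e3),.012])[0]
    p,e=tri(t,a,s,b);print("plate corner",p.round(4),round(e,4),to_fx(p).round(1))
for p in([.62258186,.05714992,.0555],[.62971215,-.04291929,.05557],[.63694,-.14285,.0558]): print("rivet fx",to_fx(p).round(1))
# cards in top view from t2 px (k7, off 245,183)
for nm,u in(("L low",(142,378)),("M low",(402,362)),("R low",(655,343))):
    q=np.array(u)/7-.43+[245,183]; print(nm,to_fx(onz(t,q,.014)).round(1))
for nm,u in(("L wallL",(134,522)),("L wallR",(169,522)),("M wL",(392,505)),("M wR",(428,503)),("R wL",(649,488)),("R wR",(684,487)),("Lw2",(121,312)),("Lw2",(154,310))):
    q=np.array(u)/7-.43+[245,183]; print(nm,to_fx(onz(t,q,.022)).round(1))
q=np.array((280,423))/7-.43+[245,183];print("standoff",to_fx(onz(t,q,.036)).round(1),tri(t,q,s,(277.5,179.5)))
go(fx(-17,-100,130))
E
```

```text
top [0.331 0.037 1.444]
scene [1.379 0.    0.917]
plate corner [ 0.6662 -0.2064  0.007 ] 0.0016 [  93.1 -166.2    7. ]
plate corner [0.6438 0.1241 0.0071] 0.0015 [ 94.3 165.1   7.1]
plate corner [ 0.4761 -0.2191  0.0087] 0.0016 [ -97.4 -165.2    8.7]
plate corner [0.4537 0.111  0.0087] 0.0013 [-96.2 165.6   8.7]
rivet fx [68.4 99.8 55.5]
rivet fx [68.4 -0.5 55.6]
rivet fx [  68.4 -100.7   55.8]
L low [-34.3  99.4  14. ]
M low [-34.9  -2.3  14. ]
R low [ -34.1 -101.8   14. ]
L wallL [-90.8 106.1  22. ]
L wallR [-91.8  92.7  22. ]
M wL [-91.1   6.4  22. ]
M wR [-91.3  -7.5  22. ]
R wL [-91.3 -93.2  22. ]
R wR [ -91.8 -106.7   22. ]
Lw2 [ -9.  105.8  22. ]
Lw2 [-9.1 93.  22. ]
standoff [-58.1  47.8  36. ] (array([ 0.5017913 , -0.0035955 ,  0.02206979]), np.float64(0.0012397621217315063))
shift [ 108.6 -196.9 -449.4] turn [18.98 -0.    0.07] t 0.1
```

```bash
python3 -m handwheel '[[0,-8,-18,1,0,0,-1],[0,-21,-48,2,0,0,-1],[0,-36,-82,3.5,0,0,-1],[0,-51,-116,5,0,0,-0.8],[0,-66,-150,6.5,0,0,-0.5],[0,-81,-184,8,0,0,-0.2],[0,-96,-218,9.5,0,0,0],[0,-111,-252,11,0,0,0],[0,-124,-284,12.5,0,0,0],[0,-138,-315,13.5,0,0,0]]'; python3 -c "
from h import *
st();go(fx(-17,-100,130))"
```

```text
time_s: 0.93
ee_pos: [0.4522, -0.2537, 0.2383]
tool_rot: [-0.704, -0.059, 0.705, -0.058]
wrist_force: [-0.0, -0.6, -0.8]
opening: 0.0448
t 0.93 fx [-123.8 -198.   238.3] Ffx [-0.05 -0.64 -0.83] Mfx [ 0.05   0.068 -0.031] open 44.8 tooly_fx [ 0.094 -0.996 -0.002] toolx [-0.001  0.002 -1.   ]
shift [ 108.4  -87.3 -115.6] turn [5.42 0.03 0.09] t 0.93
```

```bash
python3 -m handwheel '[[8,-14,-18,1,0,0,0.1],[22,-30,-40,2,0,0,0.2],[38,-46,-60,3,0,0,0.3],[54,-60,-80,4,0,0,0.3],[70,-72,-96,4.8,0,0,0.3],[84,-80,-106,5.2,0,0,0.3],[96,-85,-112,5.4,0,0,0.3],[104,-87,-115,5.4,0,0,0.3],[108,-87,-115.6,5.4,0,0,0.3],[108.4,-87.3,-115.6,5.4,0,0,0.3]]'; python3 - <<'E'
from h import *
from station import optics
st();go(fx(-17,-100,80))
for n,b in(("top",(240,180,370,270)),("scene",(180,120,340,240))):
    d=optics.capture(n);np.savez(f"pics/{n}1.npz",**d);crop(d,*b,5,f"pics/{n}1.png")
E
```

```text
time_s: 1.77
ee_pos: [0.5514, -0.1487, 0.1294]
tool_rot: [-0.706, -0.026, 0.707, -0.025]
wrist_force: [0.3, 1.2, -0.1]
opening: 0.0311
t 1.77 fx [ -17.3 -100.4  129.4] Ffx [ 0.42  1.18 -0.11] Mfx [0.081 0.017 0.01 ] open 31.1 tooly_fx [ 0.    -1.    -0.002] toolx [-0.002  0.002 -1.   ]
shift [49.4 -0.3 -0.4] turn [0.   0.09 0.12] t 1.77
```

View pics/scene1.png

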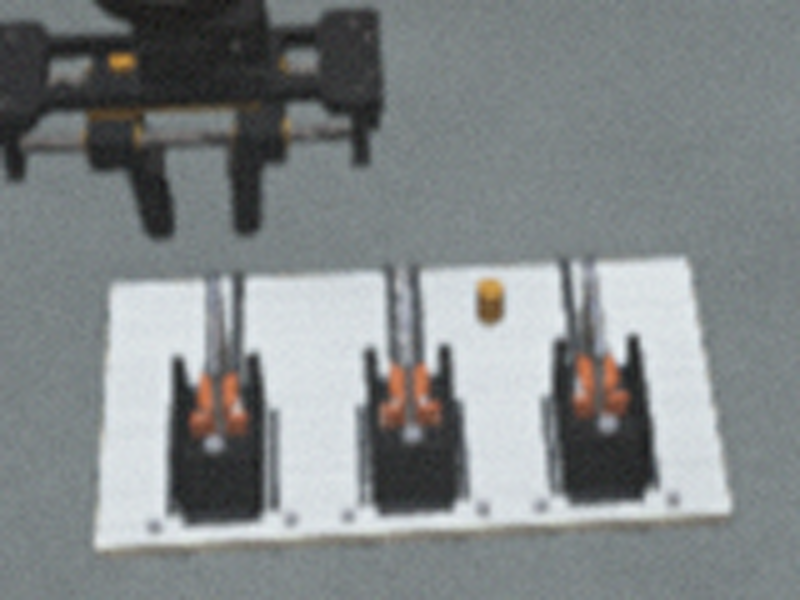

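View pics/top1.png

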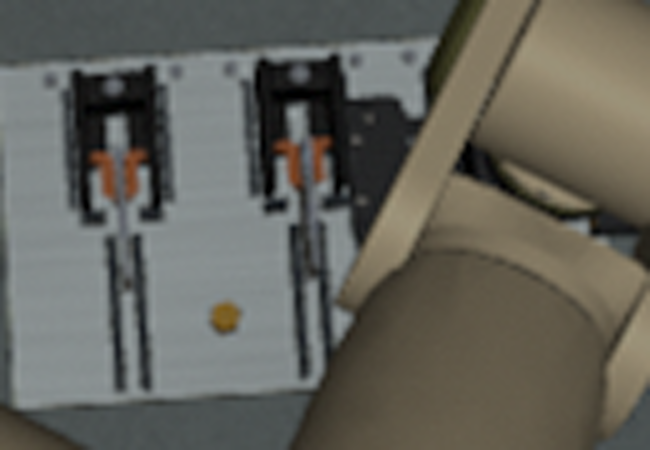

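```bash
python3 - <<'E'
from h import *
s=load("scene1")
def u(p): return np.array(p)/5-.4+[180,120]
# outer edges of tips rows ~225
for p in((146,225),(175,225),(235,222),(261,222),(203,232)): print(p,to_fx(onz(s,u(p),.130)).round(1))
print(proj(s,[[.5514,-.1487,.1294],fx(-34,-100,72),fx(8,-100,72),fx(-34,0,72),fx(8,0,72),fx(-34,100,72),fx(8,100,72)])*5-np.array([900,600])+2)
# card top centre pts in scene, near the clip
for nm,p in(("R",(213,370)),("R",(212,330)),("M",(404,360)),("M",(402,320)),("L",(596,350)),("L",(592,310))): print(nm,to_fx(onz(s,u(p),.072)).round(1))
E
```

```text
(146, 225) [ -14.7 -128.1  130. ]
(175, 225) [ -13.8 -113.6  130. ]
(235, 222) [-14.  -83.4 130. ]
(261, 222) [-13.1 -70.4 130. ]
(203, 232) [ -7.7 -99.4 130. ]
[[201.43141871 219.8352477 ]
 [213.22541635 276.84533109]
 [212.18053064 334.07915886]
 [401.73920807 268.10035032]
 [405.1517388  324.7759084 ]
 [588.00253855 259.45976637]
 [595.76521379 315.58632558]]
R [ 33.4 -99.3  72. ]
R [   5.1 -100.1   72. ]
M [33.  -1.7 72. ]
M [ 4.4 -1.5 72. ]
L [32.7 97.7 72. ]
L [ 3.8 98.4 72. ]
```

```bash
python3 -m handwheel '[[10,0,0,0,0,0,0.4],[24,0,0,0,0,0,0.5],[38,0.2,0,0,0,0,0.5],[52,0.3,0,0,0,0,0.5],[66,0.3,0,0,0,0,0.5],[78,0.3,0,0,0,0,0.5],[88,0.3,0,0,0,0,0.5],[93,0.3,0,0,0,0,0.5],[95,0.3,0,0,0,0,0.5],[95.4,0.3,0,0,0,0,0.5]]'; python3 -c "
from h import *
st();go(fx(-17,-101,34))"; python3 -m handwheel '[[0,0,0,0,0,0,0.6],[0,0,0,0,0,0,0.65],[0,0,0,0,0,0,0.7],[0,0,0,0,0,0,0.72],[0,0,0,0,0,0,0.74],[0,0,0,0,0,0,0.76],[0,0,0,0,0,0,0.78],[0,0,0,0,0,0,0.8],[0,0,0,0,0,0,0.8],[0,0,0,0,0,0,0.8]]'; python3 -c "
from h import *
st();go(fx(-17,-101,34))"
```

```text
time_s: 2.7
ee_pos: [0.5517, -0.1494, 0.0351]
tool_rot: [0.707, 0.025, -0.707, 0.025]
wrist_force: [0.1, 0.6, -0.7]
opening: 0.0221
t 2.7 fx [ -17.1 -101.1   35.1] Ffx [ 0.13  0.64 -0.65] Mfx [ 0.06   0.021 -0.021] open 22.1 tooly_fx [-0.001 -1.    -0.001] toolx [ 0.     0.001 -1.   ]
shift [ 1.1 -0.1 -0.1] turn [-0.04 -0.01  0.06] t 2.7
time_s: 3.53
ee_pos: [0.5516, -0.1494, 0.035]
tool_rot: [0.707, 0.025, -0.707, 0.025]
wrist_force: [-0.2, -0.6, -0.0]
opening: 0.0087
t 3.53 fx [ -17.1 -101.1   35. ] Ffx [-0.28 -0.6  -0.01] Mfx [ 0.027  0.025 -0.   ] open 8.7 tooly_fx [-0.001 -1.    -0.001] toolx [ 0.     0.001 -1.   ]
shift [ 1.  -0.1 -0.1] turn [-0.04 -0.01  0.06] t 3.53
```

```bash
python3 -m handwheel '[[0,0,0,0,0,0,0.82],[0,0,0,0,0,0,0.83],[0,0,0,0,0,0,0.84],[0,0,0,0,0,0,0.85],[0,0,0,0,0,0,0.86],[0,0,0,0,0,0,0.86],[0,0,0,0,0,0,0.86],[0,0,0,0,0,0,0.86],[0,0,0,0,0,0,0.86],[0,0,0,0,0,0,0.86]]'; python3 -c "
from h import *
st()";  python3 -m handwheel '[[0,0,0,0,0,0,0.87],[0,0,0,0,0,0,0.88],[0,0,0,0,0,0,0.89],[0,0,0,0,0,0,0.9],[0,0,0,0,0,0,0.92],[0,0,0,0,0,0,0.95],[0,0,0,0,0,0,1],[0,0,0,0,0,0,1],[0,0,0,0,0,0,1],[0,0,0,0,0,0,1]]'; python3 -c "
from h import *
st()"
```

```text
time_s: 4.37
ee_pos: [0.5517, -0.1494, 0.035]
tool_rot: [0.707, 0.025, -0.707, 0.025]
wrist_force: [0.4, -0.9, 0.4]
opening: 0.006
t 4.37 fx [ -17.1 -101.1   35. ] Ffx [ 0.29 -0.89  0.43] Mfx [-0.027  0.002  0.086] open 6.0 tooly_fx [-0.001 -1.    -0.001] toolx [ 0.     0.001 -1.   ]
time_s: 5.2
ee_pos: [0.5517, -0.1494, 0.0351]
tool_rot: [0.707, 0.025, -0.707, 0.025]
wrist_force: [-0.1, 0.8, 0.6]
opening: 0.0047
t 5.2 fx [ -17.1 -101.1   35.1] Ffx [-0.08  0.84  0.56] Mfx [ 0.081 -0.005  0.005] open 4.7 tooly_fx [-0.001 -1.    -0.001] toolx [ 0.     0.001 -1.   ]
```

```bash
python3 -m handwheel '[[0,0,0.6,0,0,0,1],[0,0,1.5,0,0,0,1],[0,0,2.5,0,0,0,1],[0,0,3.5,0,0,0,1],[0,0,4.5,0,0,0,1],[0,0,5.5,0,0,0,1],[0,0,6.5,0,0,0,1],[0,0,7.5,0,0,0,1],[0,0,8.5,0,0,0,1],[0,0,9.5,0,0,0,1]]'; python3 -c "
from h import *
st()";  python3 -m handwheel '[[0,0,0.8,0,0,0,1],[0,0,1.6,0,0,0,1],[0,0,2.4,0,0,0,1],[0,0,3.2,0,0,0,1],[0,0,4,0,0,0,1],[0,0,4.8,0,0,0,1],[0,0,5.6,0,0,0,1],[0,0,6.4,0,0,0,1],[0,0,7.2,0,0,0,1],[0,0,8,0,0,0,1]]'; python3 -c "
from h import *
st();go(fx(-51.1,-101.1,35))"
```

```text
time_s: 6.03
ee_pos: [0.5432, -0.1503, 0.0355]
tool_rot: [0.708, 0.025, -0.706, 0.025]
wrist_force: [5.6, 0.5, -1.3]
opening: 0.0047
t 6.03 fx [ -25.6 -101.4   35.5] Ffx [ 5.66  0.07 -1.33] Mfx [ 0.068 -0.838  0.022] open 4.7 tooly_fx [-0.001 -1.    -0.   ] toolx [ 0.003  0.    -1.   ]
time_s: 6.87
ee_pos: [0.5363, -0.1511, 0.0358]
tool_rot: [0.709, 0.025, -0.705, 0.025]
wrist_force: [6.1, 0.7, -0.5]
opening: 0.0048
t 6.87 fx [ -32.6 -101.7   35.8] Ffx [ 6.15  0.26 -0.5 ] Mfx [ 0.153 -0.876  0.034] open 4.8 tooly_fx [-0.001 -1.     0.001] toolx [ 0.006 -0.001 -1.   ]
shift [ 0.7 -0.6 18.5] turn [-0.06 -0.35 -0.05] t 6.87
```

```bash
python3 -m handwheel '[[0,0,1,0,0,0,1],[0,0,2.2,0,0,0,1],[0,-0.1,4,0,0,0,1],[0.1,-0.1,6,0,-0.1,0,1],[0.2,-0.2,8.5,0,-0.2,0,1],[0.3,-0.3,11,0,-0.3,0,1],[0.4,-0.4,13.5,0,-0.3,0,1],[0.5,-0.4,16,0,-0.3,0,1],[0.5,-0.5,18,0,-0.3,0,1],[0.5,-0.5,18.5,0,-0.3,0,1]]'; python3 - <<'E'
from h import *
from station import optics
st()
for n,b in(("top",(240,180,370,270)),("scene",(190,140,340,240))):
    d=optics.capture(n);np.savez(f"pics/{n}2.npz",**d);crop(d,*b,5,f"pics/{n}2.png")
E
```

```text
time_s: 7.7
ee_pos: [0.5172, -0.1518, 0.0351]
tool_rot: [0.707, 0.025, -0.707, 0.025]
wrist_force: [-0.4, 0.3, -0.4]
opening: 0.0046
t 7.7 fx [ -51.7 -101.1   35.1] Ffx [-0.39  0.28 -0.41] Mfx [-0.03   0.08   0.021] open 4.6 tooly_fx [-0.001 -1.     0.001] toolx [ 0.    -0.001 -1.   ]
```

View pics/scene2.png

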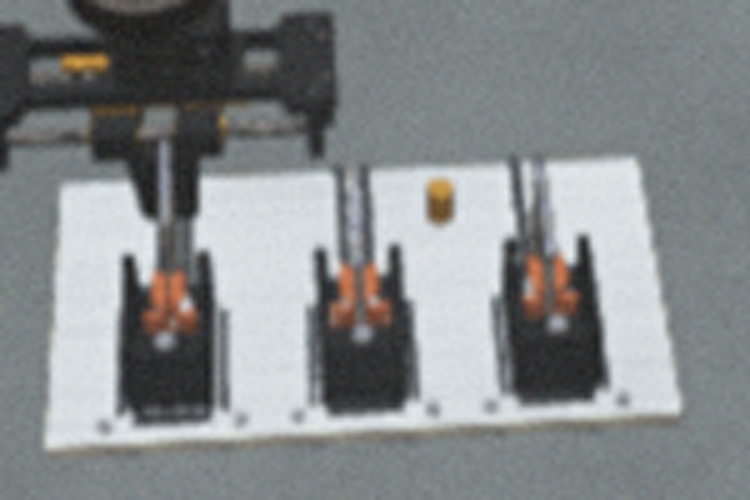

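The scene shows the right card between the fingers, clear of its clip, whose jaws have closed. I'll release it and go on to the middle card.

```bash
python3 -m handwheel '[[0,0,0,0,0,0,0.86],[0,0,0,0,0,0,0.8],[0,0,0,0,0,0,0.7],[0,0,0,0,0,0,0.5],[0,0,0,0,0,0,0.5],[-8,0,0,0,0,0,0.5],[-22,0,0,0,0,0,0.5],[-38,0,0,0,0,0,0.5],[-52,0,0,0,0,0,0.5],[-60,0,0,0,0,0,0.5]]'; python3 -c "
from h import *
st();go(fx(-17,-1.5,90))"
```

```text
time_s: 8.63
ee_pos: [0.518, -0.1521, 0.0972]
tool_rot: [0.708, 0.024, -0.706, 0.026]
wrist_force: [0.3, -1.4, -0.2]
opening: 0.0223
t 8.63 fx [ -50.9 -101.4   97.2] Ffx [ 0.19 -1.43 -0.16] Mfx [ 0.05  -0.018  0.001] open 22.3 tooly_fx [-0.001 -1.     0.002] toolx [ 0.003 -0.002 -1.   ]
shift [  7.1 -99.9 -33.7] turn [-0.07 -0.15 -0.12] t 8.63
```

```bash
python3 -m handwheel '[[0,-6,-2,0,0,0,0.5],[0,-18,-6,0,0,0,0.5],[0,-34,-11,0,0,0,0.5],[0,-52,-17,0,0,0,0.5],[0,-70,-23,0,0,0,0.5],[2,-84,-28,0,0,0,0.5],[4,-94,-32,0,0,0,0.5],[6,-98,-33.4,0,0,0,0.5],[7,-99.4,-33.7,0,-0.1,-0.1,0.5],[7,-99.4,-33.7,0,-0.1,-0.1,0.5]]'; python3 -c "
from h import *
st();go(fx(-17,-2,35))"
```

```text
time_s: 9.47
ee_pos: [0.5445, -0.0504, 0.0895]
tool_rot: [-0.707, -0.025, 0.707, -0.025]
wrist_force: [1.1, -0.0, -0.3]
opening: 0.0219
t 9.47 fx [-17.2  -1.9  89.5] Ffx [ 1.11 -0.08 -0.28] Mfx [ 0.002 -0.019 -0.011] open 21.9 tooly_fx [-0.001 -1.    -0.   ] toolx [-0.  0. -1.]
shift [54.5  0.1 -0.2] turn [-0.04  0.02  0.  ] t 9.47
```

```bash
python3 -m handwheel '[[6,0,0,0,0,0,0.5],[18,0,0,0,0,0,0.5],[30,0,0,0,0,0,0.5],[41,0,0,0,0,0,0.6],[49,0.1,0,0,0,0,0.65],[53,0.1,-0.2,0,0,0,0.7],[54.5,0.1,-0.2,0,0,0,0.72],[54.5,0.1,-0.2,0,0,0,0.74],[54.5,0.1,-0.2,0,0,0,0.77],[54.5,0.1,-0.2,0,0,0,0.8]]'; python3 -c "
from h import *
st()";  python3 -m handwheel '[[0,0,0,0,0,0,0.81],[0,0,0,0,0,0,0.82],[0,0,0,0,0,0,0.83],[0,0,0,0,0,0,0.84],[0,0,0,0,0,0,0.85],[0,0,0,0,0,0,0.86],[0,0,0,0,0,0,0.86],[0,0,0,0,0,0,0.86],[0,0,0,0,0,0,0.86],[0,0,0,0,0,0,0.86]]'; python3 -c "
from h import *
st()"
```

```text
time_s: 10.3
ee_pos: [0.5449, -0.0506, 0.0355]
tool_rot: [0.707, 0.025, -0.706, 0.025]
wrist_force: [-0.1, 0.2, -0.1]
opening: 0.0089
t 10.3 fx [-16.8  -2.1  35.5] Ffx [-0.06  0.21 -0.15] Mfx [ 0.014 -0.001 -0.017] open 8.9 tooly_fx [-0.001 -1.     0.   ] toolx [ 0.001 -0.    -1.   ]
time_s: 11.13
ee_pos: [0.5449, -0.0505, 0.0355]
tool_rot: [0.707, 0.025, -0.706, 0.025]
wrist_force: [0.1, 1.2, 1.0]
opening: 0.006
t 11.13 fx [-16.8  -2.   35.5] Ffx [0.16 1.23 1.03] Mfx [ 0.211 -0.067 -0.002] open 6.0 tooly_fx [-0.001 -1.     0.   ] toolx [ 0.001 -0.    -1.   ]
```

```bash
python3 -m handwheel '[[0,-0.3,0,0,0,0,0.86],[0,-0.5,0,0,0,0,0.86],[0,-0.5,0,0,0,0,0.87],[0,-0.5,0,0,0,0,0.88],[0,-0.5,0,0,0,0,0.9],[0,-0.5,0,0,0,0,0.93],[0,-0.5,0,0,0,0,1],[0,-0.5,0,0,0,0,1],[0,-0.5,0,0,0,0,1],[0,-0.5,0,0,0,0,1]]'; python3 -c "
from h import *
st()"
```

```text
time_s: 11.97
ee_pos: [0.5449, -0.05, 0.0355]
tool_rot: [0.707, 0.025, -0.706, 0.025]
wrist_force: [0.6, 0.7, -0.8]
opening: 0.0048
t 11.97 fx [-16.8  -1.5  35.5] Ffx [ 0.66  0.67 -0.81] Mfx [ 0.107 -0.023 -0.032] open 4.8 tooly_fx [-0.001 -1.     0.   ] toolx [ 0.001 -0.    -1.   ]
```

```bash
python3 -m handwheel '[[0,-0.3,0.4,0,0,0,1],[0,-0.3,1.2,0,0,0,1],[0,-0.3,2.2,0,0,0,1],[0,-0.3,3.2,0,0,0,1],[0,-0.3,4.2,0,0,0,1],[0,-0.3,5.2,0,0,0,1],[0,-0.3,6.2,0,0,0,1],[0,-0.3,7.2,0,0,0,1],[0,-0.3,8.2,0,0,0,1],[0,-0.3,9.2,0,0,0,1]]'; python3 -c "
from h import *
st()"
```

```text
time_s: 12.8
ee_pos: [0.5356, -0.0504, 0.0355]
tool_rot: [0.707, 0.025, -0.706, 0.025]
wrist_force: [0.9, -0.2, -1.4]
opening: 0.0046
t 12.8 fx [-26.1  -1.2  35.5] Ffx [ 0.89 -0.23 -1.36] Mfx [ 0.082 -0.248  0.078] open 4.6 tooly_fx [-0.001 -1.     0.   ] toolx [ 0.001 -0.    -1.   ]
```

```bash
python3 -m handwheel '[[0,0,0.8,0,0,0,1],[0,0,1.6,0,0,0,1],[0,0,2.4,0,0,0,1],[0,0,3.2,0,0,0,1],[0,0,4,0,0,0,1],[0,0,4.8,0,0,0,1],[0,0,5.4,0,0,0,1],[0,0,6,0,0,0,1],[0,0,6.6,0,0,0,1],[0,0,7.2,0,0,0,1]]'; python3 -c "
from h import *
st();go(fx(-51,-1.2,35.5))"
```

```text
time_s: 13.63
ee_pos: [0.5284, -0.0509, 0.0355]
tool_rot: [0.707, 0.025, -0.706, 0.025]
wrist_force: [1.6, -0.3, -0.2]
opening: 0.0045
t 13.63 fx [-33.3  -1.2  35.5] Ffx [ 1.58 -0.46 -0.25] Mfx [ 0.    -0.295 -0.024] open 4.5 tooly_fx [-0.001 -1.     0.   ] toolx [ 0.001 -0.    -1.   ]
shift [-0.  -0.  17.7] turn [-0.05 -0.04 -0.01] t 13.63
```

```bash
python3 -m handwheel '[[0,0,0.8,0,0,0,1],[0,0,2,0,0,0,1],[0,0,4,0,0,0,1],[0,0,6,0,0,0,1],[0,0,8.5,0,0,0,1],[0,0,11,0,0,0,1],[0,0,13.5,0,0,0,1],[0,0,15.5,0,0,0,1],[0,0,17.2,0,0,0,1],[0,0,17.7,0,0,0,1]]'; python3 -c "
from h import *
st()"; python3 -m handwheel '[[0,0,0,0,0,0,0.86],[0,0,0,0,0,0,0.8],[0,0,0,0,0,0,0.7],[0,0,0,0,0,0,0.5],[0,0,0,0,0,0,0.5],[-8,0,0,0,0,0,0.5],[-22,0,0,0,0,0,0.5],[-38,0,0,0,0,0,0.5],[-52,0,0,0,0,0,0.5],[-60,0,0,0,0,0,0.5]]'; python3 -c "
from h import *
st();go(fx(-17,98.5,90))"
```

```text
time_s: 14.47
ee_pos: [0.5103, -0.0522, 0.0355]
tool_rot: [0.707, 0.025, -0.707, 0.025]
wrist_force: [-0.1, -0.4, -1.0]
opening: 0.0044
t 14.47 fx [-51.4  -1.2  35.5] Ffx [-0.15 -0.39 -1.03] Mfx [ 0.024 -0.002 -0.041] open 4.4 tooly_fx [-0.001 -1.     0.   ] toolx [ 0. -0. -1.]
time_s: 15.3
ee_pos: [0.5108, -0.0523, 0.0974]
tool_rot: [0.708, 0.025, -0.706, 0.025]
wrist_force: [-0.2, -0.3, 0.0]
opening: 0.0221
t 15.3 fx [-50.9  -1.3  97.4] Ffx [-0.21 -0.28  0.03] Mfx [ 0.017 -0.005  0.007] open 22.1 tooly_fx [-0.001 -1.     0.001] toolx [ 0.002 -0.001 -1.   ]
shift [  7.4 -99.9 -33.8] turn [-0.05 -0.14 -0.06] t 15.3
```

```bash
python3 -m handwheel '[[0,-6,-2,0,0,0,0.5],[0,-18,-6,0,0,0,0.5],[0,-34,-11,0,0,0,0.5],[0,-52,-17,0,0,0,0.5],[0,-70,-23,0,0,0,0.5],[2,-84,-28,0,0,0,0.5],[4,-94,-32,0,0,0,0.5],[6,-98.6,-33.4,0,0,0,0.5],[7,-99.9,-33.8,0,-0.1,-0.1,0.5],[7,-99.9,-33.8,0,-0.1,-0.1,0.5]]'; python3 - <<'E'
from h import *
from station import optics
st();go(fx(-17,98.5,35))
for n,b in(("top",(240,180,370,270)),("scene",(190,140,340,240))):
    d=optics.capture(n);np.savez(f"pics/{n}3.npz",**d);crop(d,*b,5,f"pics/{n}3.png")
E
```

```text
time_s: 16.13
ee_pos: [0.5373, 0.0497, 0.0899]
tool_rot: [-0.707, -0.025, 0.707, -0.025]
wrist_force: [0.0, -0.2, 0.6]
opening: 0.0219
t 16.13 fx [-17.2  98.5  89.9] Ffx [-0.01 -0.24  0.56] Mfx [ 0.062  0.041 -0.002] open 21.9 tooly_fx [-0.001 -1.    -0.001] toolx [-0.     0.001 -1.   ]
shift [54.9  0.  -0.3] turn [-0.04  0.02  0.05] t 16.13
```

View pics/scene3.png

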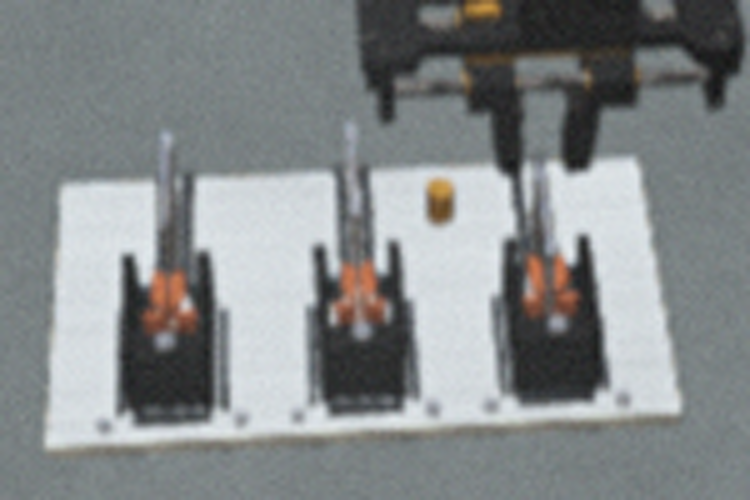

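The right and middle cards stand in their grooves, clear of their clips. The left card, near (540, 190), lies between the fingers.

```bash
python3 -m handwheel '[[6,0,0,0,0,0,0.5],[18,0,0,0,0,0,0.5],[30,0,0,0,0,0,0.5],[41,0,0,0,0,0,0.6],[49,0,0,0,0,0,0.65],[53,0,-0.2,0,0,0,0.7],[54.5,0,-0.3,0,0,0,0.72],[54.8,0,-0.3,0,0,0,0.74],[54.8,0,-0.3,0,0,0,0.77],[54.8,0,-0.3,0,0,0,0.8]]'; python3 -c "
from h import *
st()";  python3 -m handwheel '[[0,0,0,0,0,0,0.81],[0,0,0,0,0,0,0.82],[0,0,0,0,0,0,0.83],[0,0,0,0,0,0,0.84],[0,0,0,0,0,0,0.85],[0,0,0,0,0,0,0.86],[0,0,0,0,0,0,0.86],[0,0,0,0,0,0,0.86],[0,0,0,0,0,0,0.86],[0,0,0,0,0,0,0.86]]'; python3 -c "
from h import *
st()"
```

```text
time_s: 17.07
ee_pos: [0.538, 0.0492, 0.036]
tool_rot: [0.707, 0.025, -0.706, 0.025]
wrist_force: [-0.4, -0.2, 0.1]
opening: 0.009
t 17.07 fx [-16.6  97.9  36. ] Ffx [-0.36 -0.14  0.09] Mfx [0.025 0.033 0.035] open 9.0 tooly_fx [-0.001 -1.    -0.   ] toolx [ 0.001  0.    -1.   ]
time_s: 17.9
ee_pos: [0.538, 0.0493, 0.036]
tool_rot: [0.707, 0.025, -0.706, 0.025]
wrist_force: [-0.1, 2.0, 1.5]
opening: 0.0064
t 17.9 fx [-16.5  98.   36. ] Ffx [0.07 2.03 1.49] Mfx [ 0.243 -0.026  0.001] open 6.4 tooly_fx [-0.001 -1.    -0.001] toolx [ 0.001  0.001 -1.   ]
```

```bash
python3 -m handwheel '[[0,-0.3,0,0,0,0,0.86],[0,-0.7,0,0,0,0,0.86],[0,-0.7,0,0,0,0,0.87],[0,-0.7,0,0,0,0,0.88],[0,-0.7,0,0,0,0,0.9],[0,-0.7,0,0,0,0,0.93],[0,-0.7,0,0,0,0,1],[0,-0.7,0,0,0,0,1],[0,-0.7,0,0,0,0,1],[0,-0.7,0,0,0,0,1]]'; python3 -c "
from h import *
st()"
```

```text
time_s: 18.73
ee_pos: [0.5379, 0.0499, 0.0359]
tool_rot: [0.707, 0.025, -0.706, 0.025]
wrist_force: [0.4, 0.7, -0.7]
opening: 0.0047
t 18.73 fx [-16.6  98.7  35.9] Ffx [ 0.48  0.72 -0.72] Mfx [-0.011  0.046  0.005] open 4.7 tooly_fx [-0.001 -1.    -0.001] toolx [ 0.001  0.001 -1.   ]
```

```bash
python3 -m handwheel '[[0,-0.2,0.4,0,0,0,1],[0,-0.2,1.2,0,0,0,1],[0,-0.2,2.2,0,0,0,1],[0,-0.2,3.2,0,0,0,1],[0,-0.2,4.2,0,0,0,1],[0,-0.2,5.2,0,0,0,1],[0,-0.2,6.2,0,0,0,1],[0,-0.2,7.2,0,0,0,1],[0,-0.2,8.2,0,0,0,1],[0,-0.2,9.2,0,0,0,1]]'; python3 -c "
from h import *
st()"
```

```text
time_s: 19.57
ee_pos: [0.5295, 0.0494, 0.0363]
tool_rot: [0.708, 0.025, -0.705, 0.025]
wrist_force: [4.2, -0.4, -0.3]
opening: 0.005
t 19.57 fx [-25.   98.8  36.3] Ffx [ 4.18 -0.74 -0.3 ] Mfx [-0.002 -0.806  0.042] open 5.0 tooly_fx [-0.002 -1.    -0.   ] toolx [ 0.004  0.    -1.   ]
```

```bash
python3 -m handwheel '[[0,0,0.8,0,0,0,1],[0,0,1.6,0,0,0,1],[0,0,2.4,0,0,0,1],[0,0,3.2,0,0,0,1],[0,0,4,0,0,0,1],[0,0,4.8,0,0,0,1],[0,0,5.4,0,0,0,1],[0,0,6,0,0,0,1],[0,0,6.6,0,0,0,1],[0,0,7.2,0,0,0,1]]'; python3 -c "
from h import *
st();go(fx(-51,98.8,36))"
```

```text
time_s: 20.4
ee_pos: [0.5222, 0.0489, 0.0363]
tool_rot: [0.708, 0.025, -0.705, 0.025]
wrist_force: [5.2, 1.0, 0.6]
opening: 0.0045
t 20.4 fx [-32.3  98.8  36.3] Ffx [5.22 0.65 0.62] Mfx [ 0.017 -0.77   0.022] open 4.5 tooly_fx [-0.002 -1.    -0.   ] toolx [ 0.004  0.    -1.   ]
shift [ 0.2  0.  18.7] turn [-0.09 -0.2   0.02] t 20.4
```

```bash
python3 -m handwheel '[[0,0,0.8,0,0,0,1],[0,0,2,0,0,0,1],[0,0,4,0,0,0,1],[0,0,6,0,-0.1,0,1],[0.1,0,8.5,0,-0.1,0,1],[0.2,0,11,0,-0.2,0,1],[0.2,0,13.5,0,-0.2,0,1],[0.2,0,16,0,-0.2,0,1],[0.2,0,18,0,-0.2,0,1],[0.2,0,18.7,0,-0.2,0,1]]'; python3 -c "
from h import *
st()"; python3 -m handwheel '[[0,0,0,0,0,0,0.86],[0,0,0,0,0,0,0.8],[0,0,0,0,0,0,0.7],[0,0,0,0,0,0,0.5],[0,0,0,0,0,0,0.5],[-8,0,0,0,0,0,0.5],[-22,0,0,0,0,0,0.5],[-40,0,0,0,0,0,0.5],[-62,0,0,0,0,0,0.5],[-80,0,0,0,0,0,0.5]]'; python3 - <<'E'
from h import *
from station import optics
st();go(fx(43,-0.5,120))
for n,b in(("top",(240,180,370,270)),("scene",(190,140,340,240))):
    d=optics.capture(n);np.savez(f"pics/{n}4.npz",**d);crop(d,*b,5,f"pics/{n}4.png")
E
```

```text
time_s: 21.23
ee_pos: [0.5028, 0.0476, 0.0359]
tool_rot: [-0.706, -0.025, 0.707, -0.025]
wrist_force: [-0.0, -0.4, -0.4]
opening: 0.0045
t 21.23 fx [-51.7  98.9  35.9] Ffx [-0.06 -0.44 -0.4 ] Mfx [ 0.052 -0.108 -0.01 ] open 4.5 tooly_fx [-0.002 -1.    -0.   ] toolx [-0.001  0.    -1.   ]
time_s: 22.07
ee_pos: [0.503, 0.0476, 0.1178]
tool_rot: [-0.707, -0.025, 0.707, -0.025]
wrist_force: [0.5, 0.7, 0.9]
opening: 0.0223
t 22.07 fx [-51.6  98.9 117.8] Ffx [0.52 0.65 0.86] Mfx [-0.062  0.033  0.003] open 22.3 tooly_fx [-0.002 -1.    -0.   ] toolx [-0.  0. -1.]
shift [ -2.3  99.2 -94.7] turn [-0.09  0.02  0.02] t 22.07
```

View pics/scene4.png

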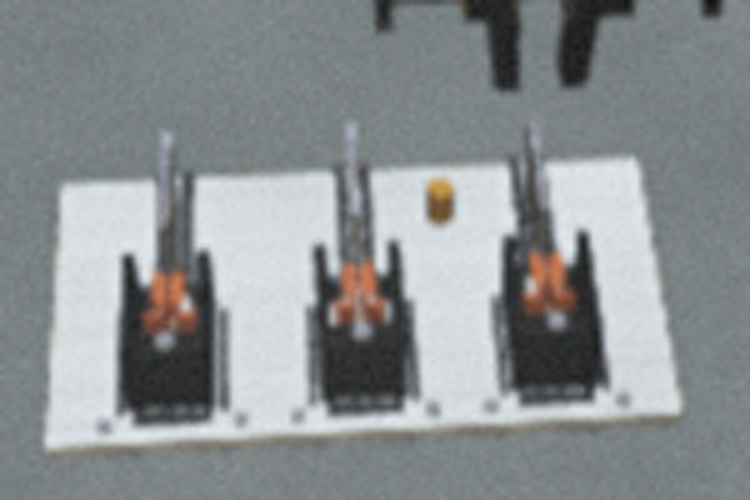

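View pics/top4.png

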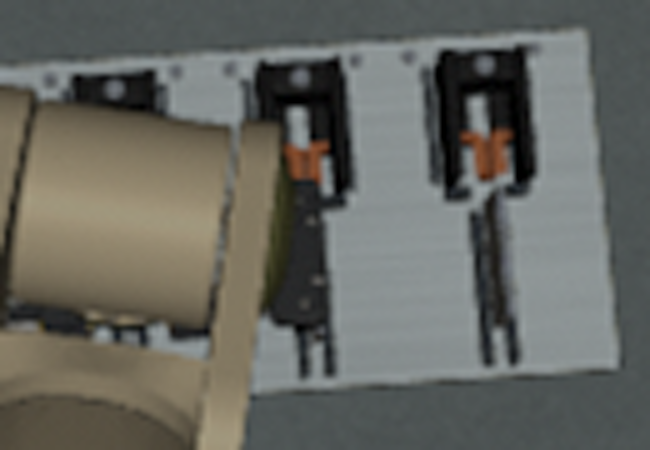

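```bash
python3 -m handwheel '[[0,6,-6,0,0,0,0.3],[0,18,-18,0,0,0,0.1],[0,34,-33,0,0,0,-0.1],[0,52,-50,0,0,0,-0.3],[0,70,-67,0,0,0,-0.5],[0,84,-80,0,0,0,-0.6],[0,94,-89,0,0,0,-0.6],[0,98,-93.4,0,0,0,-0.6],[0,99.4,-94.7,0,0,0,-0.6],[0,99.4,-94.7,0,0,0,-0.6]]'; python3 - <<'E'
from h import *
t=load("top4");s=load("scene4")
st();go(fx(43,-0.7,31))
rv=[((301,78),(362,329)),((484,65),(163,340))]
for a,b in rv:
    a=np.array(a)/5-.4+[240,180];b=np.array(b)/5-.4+[190,140]
    p,e=tri(t,a,s,b);print("rivet",to_fx(p).round(1),round(e,4),to_fx(onz(t,a,.062)).round(1),to_fx(onz(s,b,.062)).round(1))
for nm,a in(("rear top R",(490,192)),("front low R",(497,326))):
    a=np.array(a)/5-.4+[240,180];print(nm,to_fx(onz(t,a,.072)).round(1),to_fx(onz(t,a,.014)).round(1))
for nm,b in(("R rear-top?",(172,250)),("R front-top",(165,132)),("M front-top",(350,124)),("L front-top",(532,124))):
    b=np.array(b)/5-.4+[190,140];print(nm,to_fx(onz(s,b,.072)).round(1))
E
```

```text
time_s: 23.0
ee_pos: [0.6054, -0.045, 0.1186]
tool_rot: [0.708, 0.025, -0.706, 0.025]
wrist_force: [0.4, 0.8, 0.5]
opening: 0.0704
t 23.0 fx [ 43.9  -0.9 118.6] Ffx [0.48 0.76 0.45] Mfx [ 0.04   0.08  -0.057] open 70.4 tooly_fx [-0.002 -1.     0.   ] toolx [ 0.003 -0.    -1.   ]
shift [87.6 -0.2  1.2] turn [-0.09 -0.18 -0.01] t 23.0
rivet [65.8 -0.6 55.5] 0.0023 [64.4 -1.3 62. ] [71.7  0.4 62. ]
rivet [  66.3 -100.7   55.4] 0.0006 [  65. -100.   62.] [ 72.2 -99.7  62. ]
rear top R [ -5.7 -95.5  72. ] [   3.5 -103.7   14. ]
front low R [-76.8 -92.6  72. ] [ -70.5 -100.8   14. ]
R rear-top? [ 19.7 -94.8  72. ]
R front-top [-68.3 -99.5  72. ]
M front-top [-68.    0.5  72. ]
L front-top [-61.6  99.4  72. ]
```

```bash
python3 -m handwheel '[[6,0,0.3,0,0,0,-0.6],[18,0,0.6,0,0,0,-0.6],[32,0,0.8,0,-0.1,0,-0.6],[46,-0.1,1,0,-0.1,0,-0.6],[60,-0.1,1,0,-0.2,0,-0.6],[71,-0.1,1,0,-0.2,0,-0.6],[80,-0.2,1,0,-0.2,0,-0.6],[85,-0.2,1,0,-0.2,0,-0.5],[87,-0.2,1,0,-0.2,0,-0.4],[87.6,-0.2,1,0,-0.2,0,-0.3]]'; python3 - <<'E'
from h import *
from station import optics
st()
d=optics.capture("top");np.savez("pics/top5.npz",**d);crop(d,240,180,370,270,5,"pics/top5.png")
d=optics.capture("scene");np.savez("pics/scene5.npz",**d);crop(d,190,140,340,240,5,"pics/scene5.png")
E
```

```text
time_s: 23.83
ee_pos: [0.6046, -0.0448, 0.0309]
tool_rot: [-0.707, -0.025, 0.707, -0.025]
wrist_force: [0.1, -0.9, -0.1]
opening: 0.0581
t 23.83 fx [43.2 -0.6 30.9] Ffx [ 0.03 -0.88 -0.11] Mfx [ 0.075  0.001 -0.016] open 58.1 tooly_fx [-0.002 -1.     0.   ] toolx [-0. -0. -1.]
```

View pics/scene5.png

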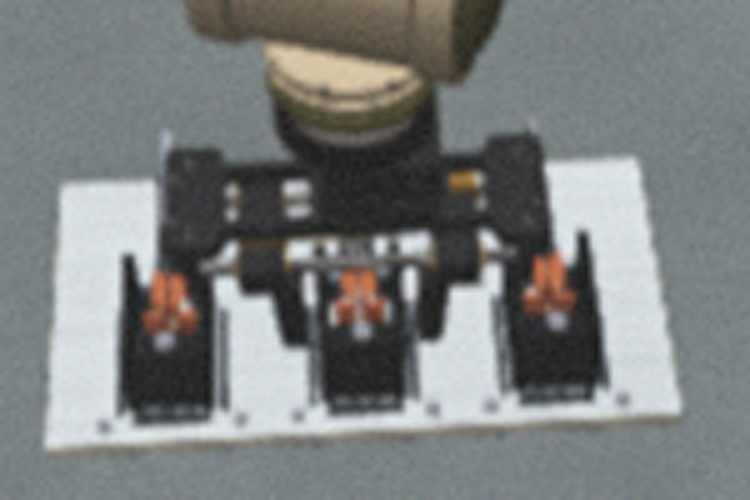

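View pics/top5.png

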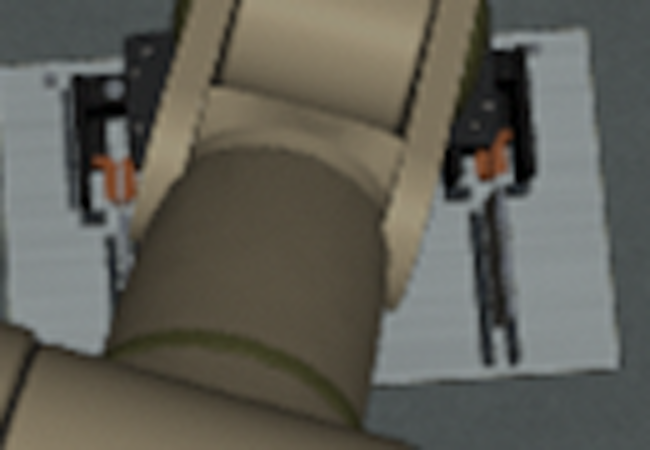

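```bash
python3 -m handwheel '[[0,0,0,0,0,0,-0.2],[0,0,0,0,0,0,-0.15],[0,0,0,0,0,0,-0.13],[0,0,0,0,0,0,-0.11],[0,0,0,0,0,0,-0.09],[0,0,0,0,0,0,-0.07],[0,0,0,0,0,0,-0.05],[0,0,0,0,0,0,-0.04],[0,0,0,0,0,0,-0.04],[0,0,0,0,0,0,-0.04]]'; python3 -c "
from h import *
st()"; python3 -m handwheel '[[0,0,0,0,0,0,0],[0,0,0,0,0,0,0.1],[0,0,0,0,0,0,0.3],[0,0,0,0,0,0,0.6],[0,0,0,0,0,0,1],[0,0,0,0,0,0,1],[0,0,0,0,0,0,1],[0,0,0,0,0,0,1],[0,0,0,0,0,0,1],[0,0,0,0,0,0,1]]'; python3 -c "
from h import *
st()"
```

```text
time_s: 24.77
ee_pos: [0.6049, -0.0452, 0.0315]
tool_rot: [0.707, 0.024, -0.706, 0.025]
wrist_force: [-0.3, -2.3, 1.2]
opening: 0.0459
t 24.77 fx [43.5 -1.  31.5] Ffx [-0.49 -2.29  1.15] Mfx [-0.317  0.057  0.038] open 45.9 tooly_fx [-0.002 -1.     0.001] toolx [ 0.001 -0.001 -1.   ]
time_s: 25.6
ee_pos: [0.6049, -0.0451, 0.0314]
tool_rot: [0.707, 0.024, -0.706, 0.025]
wrist_force: [-0.2, -1.4, -0.4]
opening: 0.0456
t 25.6 fx [43.4 -0.9 31.4] Ffx [-0.34 -1.4  -0.36] Mfx [-0.213  0.05   0.015] open 45.6 tooly_fx [-0.002 -1.     0.001] toolx [ 0.    -0.001 -1.   ]
```

```bash
python3 -m handwheel '[[-0.5,0.2,0,0,0,0,1],[-1.5,0.3,0,0,0,0,1],[-3,0.3,0,0,0,0,1],[-5,0.3,0,0,0,0,1],[-8,0.3,0,0,0,0,1],[-13,0.3,0,0,0,0,1],[-20,0.3,0,0,0,0,1],[-29,0.3,0,0,0,0,1],[-40,0.3,0,0,0,0,1],[-52,0.3,0,0,0,0,1]]'; python3 -c "
from h import *
st()"; python3 -m handwheel '[[-12,0,0,0,0,0,1],[-24,0,0,0,0,0,1],[-34,0,0,0,0,0,1],[-42,0,0,0,0,0,1],[-48,0,0,0,0,0,1],[-51,0,0,0,0,0,1],[-52,0,0,0,0,0,1],[-52,0,0,0,0,0,1],[-52,0,0,0,0,0,1],[-52,0,0,0,0,0,1]]'; python3 - <<'E'
from h import *
from station import optics
st()
for n,b in(("top",(240,180,370,270)),("scene",(190,100,340,240))):
    d=optics.capture(n);np.savez(f"pics/{n}6.npz",**d);crop(d,*b,4,f"pics/{n}6.png")
t=load("top0");crop(t,120,200,215,295,6,"pics/tray_t.png")
s=load("scene0");crop(s,350,145,430,215,7,"pics/tray_s.png")
E
```

```text
time_s: 26.43
ee_pos: [0.6046, -0.0454, 0.0847]
tool_rot: [0.707, 0.024, -0.707, 0.025]
wrist_force: [-0.2, 0.1, -3.5]
opening: 0.0454
t 26.43 fx [43.2 -1.1 84.7] Ffx [-0.16  0.15 -3.51] Mfx [-0.003 -0.025  0.018] open 45.4 tooly_fx [-0.002 -1.     0.001] toolx [ 0.    -0.001 -1.   ]
time_s: 27.27
ee_pos: [0.6044, -0.0453, 0.1361]
tool_rot: [-0.706, -0.025, 0.707, -0.025]
wrist_force: [0.0, 0.5, -3.8]
opening: 0.0459
t 27.27 fx [ 43.   -1.1 136.1] Ffx [ 0.07  0.46 -3.77] Mfx [0.004 0.042 0.033] open 45.9 tooly_fx [-0.002 -1.     0.   ] toolx [-0.001 -0.    -1.   ]
```

View pics/scene6.png

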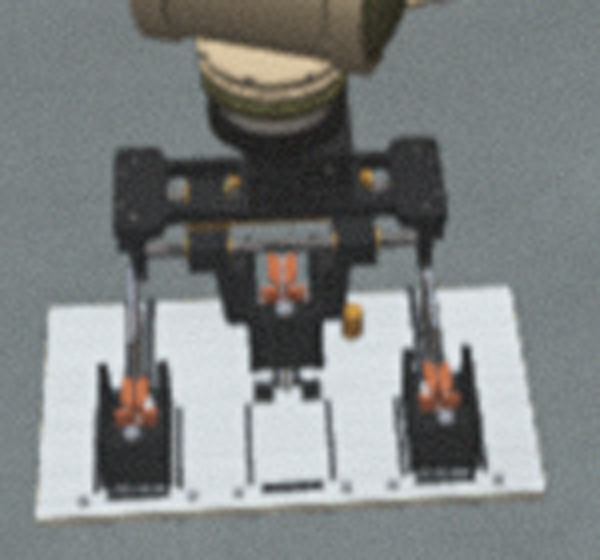

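View pics/tray_t.png

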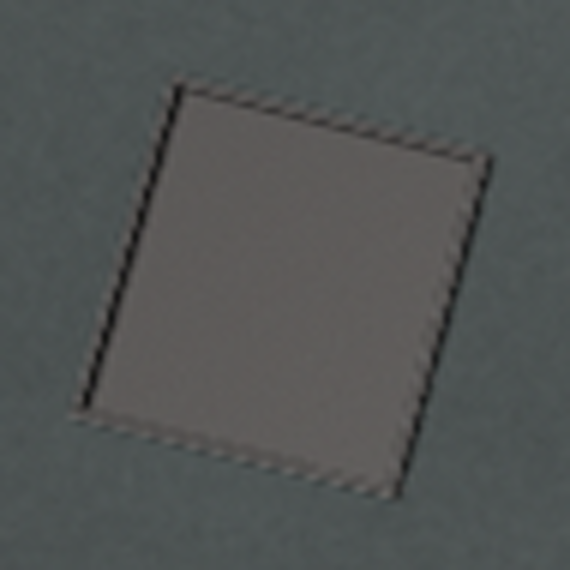

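View pics/tray_s.png

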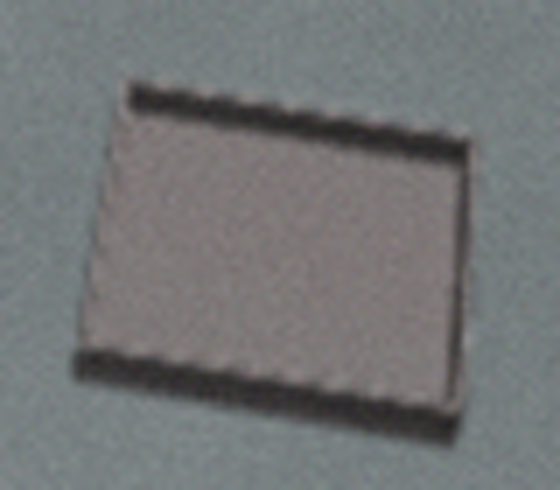

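The clip hangs upright in the gripper above its empty nest, and the two other clips and the cards are unmoved. The tray rim corners in the top crop are (178,84), (492,157), (398,497) and (80,414), and I can match them in the scene crop.

```bash
python3 - <<'E'
from h import *
t=load("top0");s=load("scene0")
T=[(178,84),(492,157),(398,497),(80,414)];S=[(460,410),(78,355),(130,85),(472,140)]
P=[]
for a,b in zip(T,S):
    a=np.array(a)/6-.42+[120,200];b=np.array(b)/7-.43+[350,145]
    p,e=tri(t,a,s,b);P.append(p);print(p.round(4),round(e,4),onz(t,a,.022).round(4),onz(s,b,.022).round(4))
P=np.array(P);c=P.mean(0);print("centre",c)
ct=np.mean([onz(t,np.array(a)/6-.42+[120,200],.022) for a in T],0);cs=np.mean([onz(s,np.array(b)/7-.43+[350,145],.022) for b in S],0)
print(ct,cs); c=(ct+cs)/2
e=P[0]+P[3]-P[1]-P[2]; print("y-axis angle: yaw",np.degrees(np.arctan2(-e[0],e[1])),"sides",np.linalg.norm(P[0]-P[1]),np.linalg.norm(P[1]-P[2]))
yaw=np.arctan2(-e[0],e[1])
go(np.r_[c[:2],.136],yaw); go(np.r_[c[:2],.136])
t6=load("top6")
E
```

```text
[0.5827 0.3685 0.0151] 0.0035 [0.5811 0.3651 0.022 ] [0.5887 0.3675 0.022 ]
[0.5501 0.2247 0.0104] 0.0033 [0.5481 0.2216 0.022 ] [0.5607 0.2235 0.022 ]
[0.3961 0.2636 0.0125] 0.0064 [0.3953 0.2589 0.022 ] [0.4063 0.2641 0.022 ]
[0.4322 0.4044 0.0156] 0.0022 [0.4316 0.4016 0.022 ] [0.4389 0.4026 0.022 ]
centre [0.49028706 0.31528246 0.01338134]
[0.48902047 0.31177615 0.022     ] [0.49864495 0.31442603 0.022     ]
y-axis angle: yaw -13.569342897215353 sides 0.14743852559503728 0.15881125588232886
shift [ 1.000e-01 -3.652e+02  8.540e+01] turn [17.57  0.03 -0.03] t 27.37
shift [ 1.000e-01 -3.652e+02  8.540e+01] turn [-0.1   0.03 -0.03] t 27.37
```

View pics/top6.png

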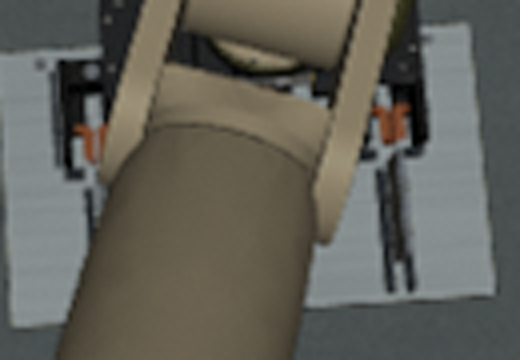

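```bash
python3 -m handwheel '[[0,-6,1,0,0,0,1],[0,-18,4,1,0,0,1],[0,-36,8,2,0,0,1],[0,-58,14,3,0,0,1],[0,-82,20,4,0,0,1],[0,-106,25,5,0,0,1],[0,-130,30,6,0,0,1],[0,-154,36,7,0,0,1],[0,-178,42,8,0,0,1],[0,-202,47,9,0,0,1]]'; python3 -c "
from h import *
st();go([.494,.313,.136],np.radians(-13.6))"
```

```text
time_s: 28.2
ee_pos: [0.5426, 0.1544, 0.1361]
tool_rot: [-0.706, 0.031, 0.707, 0.031]
wrist_force: [-0.4, -0.3, -4.3]
opening: 0.0456
t 28.2 fx [ -4.4 202.5 136.1] Ffx [-0.45 -0.24 -4.33] Mfx [ 0.108 -0.046  0.032] open 45.6 tooly_fx [-0.159 -0.987  0.   ] toolx [-0.001 -0.    -1.   ]
shift [ 1.000e-01 -1.537e+02  6.240e+01] turn [ 8.56  0.05 -0.03] t 28.2
```

```bash
python3 -m handwheel '[[0,-24,8,1,0,0,1],[0,-48,18,2,0,0,1],[0,-72,28,3.2,0,0,1],[0,-94,38,4.6,0,0,1],[0,-114,46,6,0,0,1],[0,-131,53,7.2,0,0,1],[0,-143,58,8,0,0,1],[0,-150,61,8.4,0,0,1],[0,-153,62,8.5,0,0,1],[0,-153.7,62.4,8.5,0,0,1]]'; python3 - <<'E'
from h import *
from station import optics
st();go([.494,.313,.026],np.radians(-13.6))
for n,b in(("top",(120,150,370,290)),("scene",(190,80,440,240))):
    d=optics.capture(n);np.savez(f"pics/{n}7.npz",**d);crop(d,*b,3,f"pics/{n}7.png")
E
```

```text
time_s: 29.03
ee_pos: [0.4938, 0.3132, 0.136]
tool_rot: [-0.702, 0.083, 0.703, 0.083]
wrist_force: [0.5, 0.7, -3.2]
opening: 0.0458
t 29.03 fx [-41.8 364.5 136. ] Ffx [ 0.53  0.64 -3.21] Mfx [ 0.047 -0.016  0.035] open 45.8 tooly_fx [-0.302 -0.953  0.001] toolx [-0.001 -0.    -1.   ]
shift [ 1.1e+02  1.0e-01 -4.0e-01] turn [ 0.11  0.05 -0.04] t 29.03
```

View pics/scene7.png

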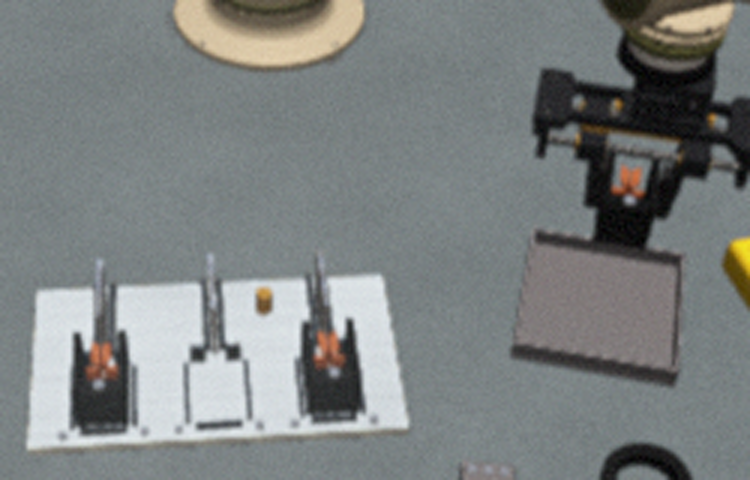

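View pics/top7.png

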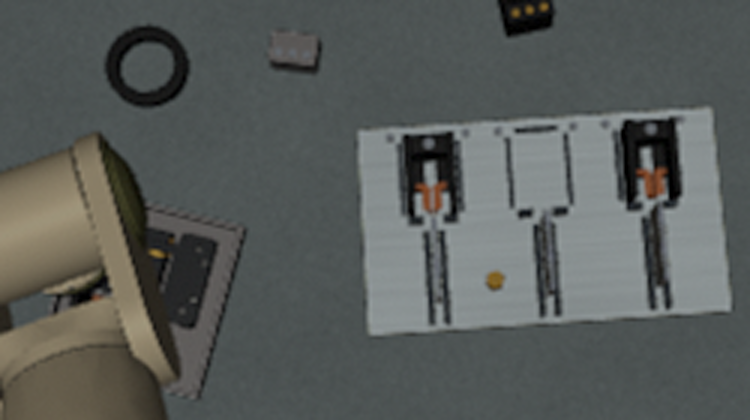

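```bash
python3 -m handwheel '[[6,0,0,0,0,0,1],[18,0,0,0,0,0,1],[34,0,-0.2,0,0,0,1],[50,0,-0.2,0,0,0,1],[66,0,-0.3,0,0,0,1],[80,0,-0.4,0,0,0,1],[91,0,-0.4,0,0,0,1],[98,0,-0.4,0,0,0,1],[102,0,-0.4,0,0,0,1],[104,0,-0.4,0,0,0,1]]'; python3 -c "
from h import *
st()"; python3 -m handwheel '[[1,0,0,0,0,0,1],[2,0,0,0,0,0,1],[3,0,0,0,0,0,1],[4,0,0,0,0,0,1],[5,0,0,0,0,0,1],[5.7,0,0,0,0,0,1],[6.3,0,0,0,0,0,1],[6.9,0,0,0,0,0,1],[7.2,0,0,0,0,0,1],[7.2,0,0,0,0,0,1]]'; python3 -c "
from h import *
st()"
```

```text
time_s: 29.97
ee_pos: [0.4945, 0.3122, 0.0317]
tool_rot: [-0.702, 0.084, 0.703, 0.083]
wrist_force: [0.0, 0.7, -4.0]
opening: 0.046
t 29.97 fx [-41.1 363.3  31.7] Ffx [ 0.09  0.65 -3.96] Mfx [ 0.095  0.025 -0.075] open 46.0 tooly_fx [-0.303 -0.953  0.001] toolx [-0.001 -0.001 -1.   ]
time_s: 30.8
ee_pos: [0.4945, 0.3122, 0.0245]
tool_rot: [-0.702, 0.084, 0.703, 0.083]
wrist_force: [0.5, 0.3, -3.7]
opening: 0.0462
t 30.8 fx [-41.1 363.3  24.5] Ffx [ 0.53  0.26 -3.69] Mfx [ 0.093  0.018 -0.039] open 46.2 tooly_fx [-0.303 -0.953  0.001] toolx [-0.001 -0.001 -1.   ]
```

```bash
python3 -m handwheel '[[0.2,0,0,0,0,0,1],[0.4,0,0,0,0,0,1],[0.6,0,0,0,0,0,1],[0.8,0,0,0,0,0,1],[1,0,0,0,0,0,1],[1.1,0,0,0,0,0,1],[1.2,0,0,0,0,0,1],[1.2,0,0,0,0,0,1],[1.2,0,0,0,0,0,1],[1.2,0,0,0,0,0,1]]'; python3 -c "
from h import *
st()"
```

```text
time_s: 31.63
ee_pos: [0.4945, 0.3122, 0.0234]
tool_rot: [-0.702, 0.084, 0.703, 0.083]
wrist_force: [-1.6, -0.5, 1.0]
opening: 0.0455
t 31.63 fx [-41.1 363.3  23.4] Ffx [-1.59 -0.34  1.  ] Mfx [-0.053  0.205 -0.004] open 45.5 tooly_fx [-0.303 -0.953  0.001] toolx [-0.001 -0.001 -1.   ]
```

```bash
python3 -m handwheel '[[0,0,0,0,0,0,-0.06],[0,0,0,0,0,0,-0.1],[0,0,0,0,0,0,-0.2],[0,0,0,0,0,0,-0.3],[0,0,0,0,0,0,-0.4],[0,0,0,0,0,0,-0.4],[0,0,0,0,0,0,-0.4],[0,0,0,0,0,0,-0.4],[-2,0,0,0,0,0,-0.4],[-8,0,0,0,0,0,-0.4]]'; python3 -c "
from h import *
st()"; python3 -m handwheel '[[-12,0,0,0,0,0,-0.4],[-26,0,0,0,0,0,-0.4],[-42,0,0,0,0,0,-0.4],[-60,0,0,0,0,0,-0.4],[-80,0,0,0,0,0,-0.4],[-100,0,0,0,0,0,-0.4],[-118,0,0,0,0,0,-0.4],[-130,0,0,0,0,0,-0.4],[-138,0,0,0,0,0,-0.4],[-140,0,0,0,0,0,-0.4]]'; python3 -c "
from h import *
st();go([.3,.4,.17],np.radians(-13.6))"
```

```text
time_s: 32.47
ee_pos: [0.4941, 0.312, 0.0311]
tool_rot: [-0.701, 0.084, 0.703, 0.083]
wrist_force: [-0.6, -0.1, 0.4]
opening: 0.0616
t 32.47 fx [-41.5 363.2  31.1] Ffx [-0.59 -0.04  0.43] Mfx [ 0.016  0.016 -0.037] open 61.6 tooly_fx [-0.303 -0.953  0.002] toolx [-0.003 -0.001 -1.   ]
time_s: 33.3
ee_pos: [0.4948, 0.3124, 0.1727]
tool_rot: [-0.702, 0.084, 0.702, 0.083]
wrist_force: [-1.0, 0.0, 1.1]
opening: 0.0617
t 33.3 fx [-40.8 363.5 172.7] Ffx [-0.97  0.11  1.12] Mfx [0.096 0.028 0.01 ] open 61.7 tooly_fx [-0.303 -0.953  0.   ] toolx [-0. -0. -1.]
shift [  2.7 -39.5 209.9] turn [ 0.04  0.01 -0.02] t 33.3
```

```bash
python3 -m handwheel '[[0,-2,8,0,0,0,-0.4],[0,-4,22,0,0,0,-0.4],[0,-7,40,0,0,0,-0.4],[0,-10,60,0,0,0,-0.4],[0,-13,80,0,0,0,-0.4],[0,-16,98,0,0,0,-0.4],[0,-18,112,0,0,0,-0.4],[0,-19,120,0,0,0,-0.4],[0,-20,124,0,0,0,-0.4],[0,-20,125,0,0,0,-0.4]]'; python3 - <<'E'
from h import *
from station import optics
st()
for n,b in(("top",(80,130,370,290)),("scene",(190,100,490,260))):
    d=optics.capture(n);np.savez(f"pics/{n}8.npz",**d);crop(d,*b,2.6,f"pics/{n}8.png")
crop(load("scene8"),190,150,335,235,5,"pics/s8b.png")
E
```

```text
time_s: 34.13
ee_pos: [0.3774, 0.3614, 0.1726]
tool_rot: [-0.702, 0.083, 0.702, 0.083]
wrist_force: [0.1, 0.9, 0.7]
opening: 0.0614
t 34.13 fx [-154.4  420.8  172.6] Ffx [0.21 0.9  0.66] Mfx [0.079 0.055 0.001] open 61.4 tooly_fx [-0.303 -0.953  0.001] toolx [-0. -0. -1.]
```

View pics/scene8.png

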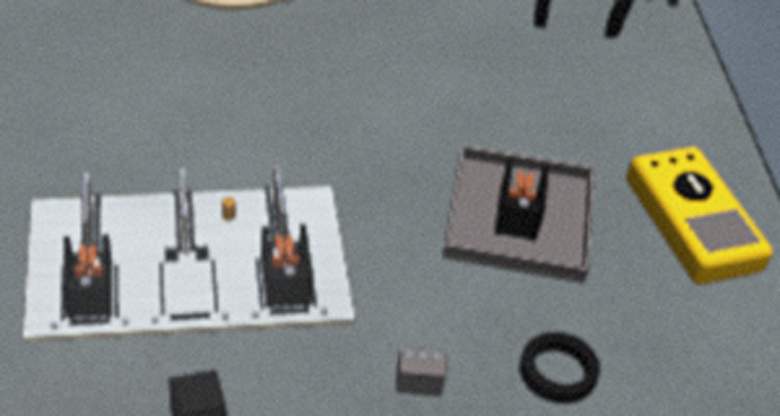

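View pics/top8.png

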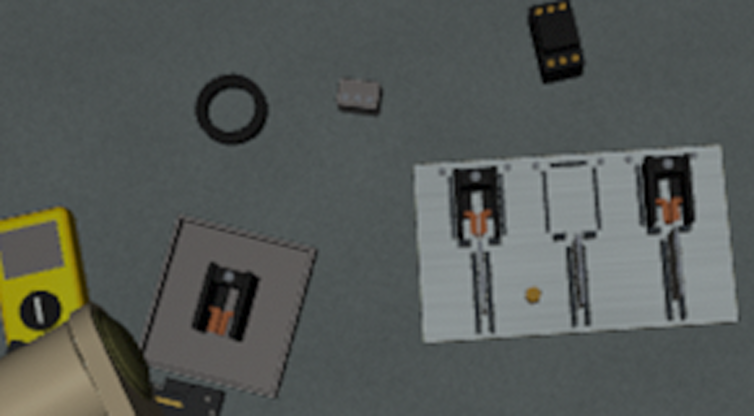

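View pics/s8b.png

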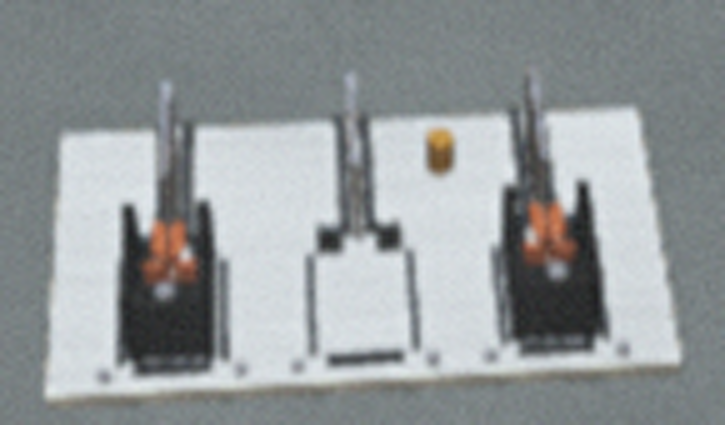

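```bash
python3 - <<'E'
from h import *
crop(load("top8"),245,195,350,265,7,"pics/t8b.png")
E
```

```text
(no output)
```

View pics/t8b.png

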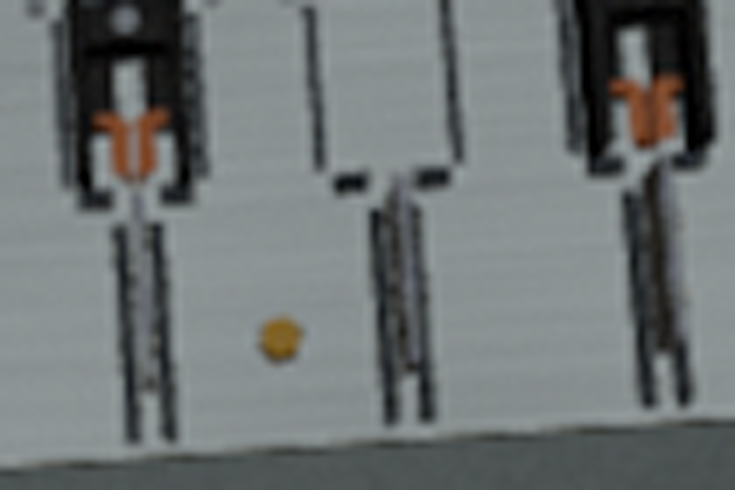

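```bash
python3 - <<'E'
from h import *
from station import env
t=load("top8");s=load("scene8")
for nm,a in(("L",(150,390)),("M",(411,372)),("R",(664,350))):
    print(nm,"front foot",to_fx(onz(t,np.array(a)/7-.43+[245,195],.013)).round(1))
for nm,a in(("L",(531,70)),("M",(350,72)),("R",(166,82))):
    print(nm,"front top",to_fx(onz(s,np.array(a)/5-.4+[190,150],.072)).round(1))
for n in("top","scene"):
    a=load(n+"0")["frame"];b=load(n+"8")["frame"]
    d=cv2.morphologyEx((cv2.absdiff(a,b).max(2)>40).astype(np.uint8),cv2.MORPH_OPEN,np.ones((2,2)))
    k,l,stt,c=cv2.connectedComponentsWithStats(d); print(n,[(c[i].round().astype(int).tolist(),int(stt[i,4])) for i in range(1,k) if stt[i,4]>8])
st()
E
```

```text
L front foot [-71.8  98.7  13. ]
M front foot [-71.7  -3.   13. ]
R front foot [ -69.9 -102.2   13. ]
L front top [-64.8  99.2  72. ]
M front top [-69.6   0.6  72. ]
R front top [-68.3 -98.9  72. ]
top [([301, 206], 405), ([339, 208], 11), ([339, 212], 11), ([338, 218], 10), ([167, 247], 441), ([340, 240], 44), ([303, 243], 30), ([111, 297], 5184), ([307, 336], 2606), ([405, 367], 5274), ([165, 389], 931), ([528, 373], 2432), ([272, 388], 522), ([505, 408], 1210), ([372, 394], 14), ([393, 394], 10), ([301, 404], 58), ([253, 415], 31), ([283, 415], 281), ([310, 416], 62), ([458, 416], 34), ([555, 418], 20), ([538, 418], 12)]
scene [([89, 23], 1833), ([252, 7], 437), ([351, 8], 449), ([427, 12], 1605), ([463, 4], 56), ([324, 43], 1829), ([276, 18], 27), ([358, 26], 31), ([424, 67], 3349), ([259, 50], 597), ([88, 34], 19), ([275, 42], 10), ([290, 84], 88), ([297, 102], 1380), ([412, 92], 12), ([420, 92], 10), ([391, 180], 419), ([296, 179], 26), ([225, 184], 30), ([262, 186], 12), ([255, 193], 25), ([270, 193], 25), ([300, 195], 10), ([263, 210], 450), ([224, 198], 15)]
t 34.23 fx [-153.5  420.4  172.6] Ffx [ 0.27 -0.22 -0.82] Mfx [0.025 0.008 0.023] open 61.6 tooly_fx [-0.304 -0.953  0.   ] toolx [-0. -0. -1.]
```

Only the cards, the clips and the arm have changed since the start; nothing else moved. The cards' front feet are at x of about -70 to -72 mm, so their origins are at about -35 to -37 mm, past the -27 mm line. I'm handing the job in.

```bash
python3 -c "
from station import env
print(env.sign_off())"
```

```text
the job is handed in; nothing more can be done
None
```

All three cards are out and standing in their grooves. The weak clip, the middle one, is in the grey tray, and I handed the job in at 34 s of the 72 s allowed.

| Clip | Pull force while sliding |
|---|---|
| Right | 5.7–6.2 N |
| Middle | 0.9–1.6 N (about 2 N from the wrist moment) |
| Left | 4.2–5.2 N |

- **Pulls:** I drew each card about 35 mm straight along its groove. The sideways force read under about 0.8 N at each stop during the pulls. While the gripper closed on the left card it briefly reached 2 N, and I re-centred before pulling.
- **Weak clip:** I lifted it straight up out of its nest and set it down upright in the tray. The force changed from -3.7 N to +1 N at touchdown, about 1 N of press, before I opened the fingers.
- **Last pictures:** The cards' front feet put their origins at about x = -35 to -37 mm, past the -27 mm line. The right and left clips are in their nests and nothing else moved.

Some checks disagreed or read low:
- **Camera agreement:** The two cameras differ by about 4 mm in x at the plate and up to about 10 mm at the tray, so triangulated heights came out 4–10 mm low. I confirmed the tray floor by touch.
- **Left card:** Its front top edge in the scene view reads about 5 mm less withdrawn (x = -65 mm) than its foot does in the top view (-72 mm). Both put it past the line, with its origin at about -30 or -37 mm.
- **Force readings:** One left-clip reading (4.2 N) and one middle-clip reading (0.9 N) fell just below the stated ranges, with about 1 N of sensor noise. The left clip still gripped clearly harder than the middle one.

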